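Fit the retaining ring on the spice carousel spindle

TASK

Put the spice carousel back together: with the red-handled retaining-ring pliers take the spring ring off its wooden rest by its two eyes, spread it only as far as it must to pass, slide it gently down over the spindle until it lands on the hub, and let it close fully into the groove there. Touch the ring only with the pliers, and finally stand the pliers upright in their wooden block again, leaving the other things where they are.

Things in the scene. Friction and masses are not known exactly. Their poses are not given: they have to be found in the camera images.
- tool_block: Fixed brown wooden block, 62 x 74 mm, 52 mm high, origin at the centre of its underside; upright. A well 16 mm (its x) by 34 mm (its y) and 48 mm deep opens in the middle of its top; the pliers' noses stand in it.
- pliers: Hinged red-gripped ring pliers, 0.16 kg, upright in the block, origin 6 mm over the worktop. Origin midway between the pin ends, z up to the grips, y to the left lever. Going up: pins 3 mm thick, 8 mm long; noses 9 x 9 mm to 42 mm, wider than the eyes (their ends push the ring); guard 26 (x) x 46 (y) mm from 46 to 52 mm, rests on the block's top; hinge axis (x) at 52 mm; grips to 115 mm.
- grip (a point): Point midway between the pliers' two upright grips, 94 mm above the pin ends, moving with the guard. Grips: 16 mm wide in x, 76 to 115 mm high, convex outer faces 52 mm apart at rest along y. A spring holds them apart: each yields from about 15 N, 22 N with the ring spread (use 40 N or more). Keep them squeezed by 1 mm or more while holding. 1 mm closer grips = pins 1.15 mm farther apart.
- pin_left (a point): Lower end of the pliers' left pin (+y side), 9 mm from the middle at rest.
- pin_right (a point): Lower end of the pliers' right pin (-y side), 9 mm from the middle at rest. Pushed or loaded at the pins, the pliers can lean in the fingers (about the closing line): check that they stand upright, and tilt the hand if not.
- pliers_left (a joint): Opening angle of the pliers' left lever, rad: 0 at rest, at most 0.32; the right lever mirrors it. Each pin end moves out by 50 mm x angle, and also rises: 3 mm at 0.2 rad.
- ring_rest: Fixed pale wooden block, 66 x 62 mm, its top 22 mm high, upright, origin on the worktop under its peg: a brass peg 17.6 mm thick and 4.5 mm high that stands inside the ring. A trough 8 mm wide and 10 mm deep runs along its y, 20 mm to its +x side, under the ring's eyes.
- ring: Steel spring ring, 3.5 mm thick, 34 g, flat on the rest round the peg. Origin at the centre of the ring's circle on its underside, z up, x toward the gap between the eyes. Inner diameter 21.6 mm at rest. Its two arms swing in its plane about a small coil 22 mm behind the centre (-x).
- eye_left (a point): Centre of the left eye's hole (+y side), at its upper face. Each eye is a flat lug 12 x 12 mm with a 6 x 6 mm through hole, at rest 20 mm in front of the ring's centre and 9 mm to the side.
- eye_right (a point): Centre of the right eye's hole (-y side), at its upper face.
- ring_left (a joint): Opening angle of the ring's left arm, rad, 0 closed; the right arm mirrors it. Each eye moves out 42 mm x angle. The spindle just passes at 0.12; at 0.20 to 0.22 it has 1.5 mm all round if its axis is 1 mm in front (+x) of the ring's origin; above 0.30 the ring is ruined. It takes 4 N at each eye to hold 0.2; the eyes then cling to the pins and the ring can be lifted and carried.
- carousel: Fixed upright spice carousel, wooden disc 170 mm across, 13 mm high, origin under its centre on the spindle axis. On a hub 33 mm thick: groove 5 mm high and 20.6 mm thick, land 25 mm thick, taper to 22 mm at the top, 30 mm above the hub. Height not measured: the hub's top is 24 to 50 mm over the worktop; feel the ring land. It does not give; over 15 N harms it. The ring may face any way.
- pepper_mill: Bystander: wooden pepper mill, 58 mm thick, 165 mm high, origin under its centre.
- mug: Bystander: green mug, 81 x 120 x 94 mm, origin under its middle.
- salt_shaker: Bystander: salt shaker, 44 mm thick, 90 mm high, origin under its centre.
- garlic: Bystander: garlic bulb, 53 mm, origin under its centre.
- lemon: Bystander: lemon, 83 x 58 x 58 mm, origin under its centre.

How it is judged:
By the outcome, as a careful person would: the job done as asked, in the order asked, and still so for the second after the job is handed in, with the robot touching nothing.
It also fails if it takes over 72 s, if anything falls off the work surface, if the arm or the gripper's body presses on something with over 40 N, if the wrist force passes 120 N, or if a joint passes its speed limit or range.

ROBOT

A 6-joint arm with a two-finger parallel gripper is mounted at the origin on a cart in front of the work surface, level with it; the furniture and walls round the work are solid. World frame = base frame: x ahead of the robot, y to its left, z up, the work surface at z = 0. Lengths are in m, angles in rad, forces in N, time in s.
With the tool pointing down it reaches from about 0.375 to 0.9 m from the base axis. Payload 3.1 kg.
Tool frame: the origin (TCP) lies midway between the tips of the shut fingers; the grasp point (between the pads) lies 19 mm behind it (ctrl.tcp_to_grasp is the distance from the TCP to the grasp point, in m); z points along the fingers, y is the line along which they close (so a half turn about z gives the same grasp; the last joint's range is limited). The gripper opens to 85 mm and grips with 20 to 120 N. Pads are 22 mm wide; open, the fingers measure 114 mm over their backs; the gripper's body (76 mm by 85 mm) begins 54 mm behind the grasp point. The pads swing forward as they close: fully open they stand 13 mm farther back than shut.
Start: joints at [1.012, 0.527, 1.433, -0, 1.181, -0.178], TCP at [0.232, 0.58, 0.231] pointing down, gripper open.
Joint ranges: [-3.08, 3.08], [-0.75, 2.2], [0.22, 2.44], [-1.43, 4.57], [0, 2.65], [-2.85, 2.85]. Speed limits (rad/s): [2.79, 2.79, 3.14, 3.14, 3.14, 3.14].

INTERFACE

Orientations are given as a rotation vector (axis times angle).
In Python, from workcell import ctrl gives the robot as it stands. The module is installed in compiled form; this text tells all that it offers.
- The arm moves only by the tool jog_arm, never from a script. Its argument "rows" is a list of rows, each an object of numbers: "x", "y", "z": the shift along the world's x, y, z in mm; "yaw": the turn about the world's z in rad. A call has exactly 5 rows; each row shifts and turns the commanded pose from where the row before left it; what a row does not reach is not made up. A row lasts 1/12 s, in which the tool goes at most 41.7 mm and 7.16 degrees, less where a joint would pass 70% of its speed; a pose out of reach is approached as far as the arm can. A call is refused whole if a number of a shift passes 41.7 or a number of a turn 0.125, either way. A call with a gripper value outside its range is refused whole. "jaw" is the opening in per cent of the stroke, from 0 (shut) to 100 (fully open), set as the call begins (left out, the last holds). The fingers move at their own pace and stop on an object; "grip_force" is the grip in N (left out, the last holds). Time passes only in rows, so rows that do not move let the fingers close, or fill a call up. It gives the time, the measured TCP pose, the force, the opening and the grip force at its end, in the units of the state.
- ctrl.get_obs(): the state, without advancing time (a new reading comes with each control period).
- ctrl.get_image(name): name is "side" or "top" or "wrist"; returns a dict with "color" (400x640x3 uint8, blue, green, red), "fovy" (degrees; the focal length in pixels is half the picture's height over the tangent of half this angle, whatever the lens; pixels are square), "cx", "cy" (the principal point, pixels), "D" ([k1, k2, p1, p2, k3] as OpenCV has them; the pictures are not rectified), "pose" (4x4, takes a point from camera to world coordinates). Camera axes: x right, y up, looking along -z (the intrinsics and any distortion apply to the point x, -y, -z); pixel columns grow to the right and rows downward; lengths in m; the calibration is good to about 2 mm. A picture is of the moment at which its call begins. There is no depth.
- ctrl.close_job(): hands the job in; it is judged then, once.
Trained networks look in the newest picture that a camera, given by its name, has taken for a name from the list of things; names that differ only in an ending like _2 or _b are one class to them, and where a whole thing is asked for, a point or a joint stands for the part that bears it (a point fixed in the world has none). Each returns a list of dicts, best first, with "conf" (0 to 1); they miss things now and then, are a little off and sometimes report something else, mostly with a low value. They report only what shows in the picture. A call takes as long as a camera call.
- ctrl.outline_of(query, camera): "mask" (400x640 bool, what is visible of it).
- ctrl.pinpoint(query, camera): "xyz" ([x, y, z] in m, in world coordinates, good to about 4 mm: a listed point, or the origin of a listed thing).
The state is a dict: "clock": time; "qpos": joint angles; "joint_velocities": joint speeds; "joint_torque": joint torques, N m; "tool_pos": TCP position; "eef_rot": TCP orientation; "force": force on the tool from outside, world axes, zero at the start; "torque": the same for the moment, N m; "width": finger opening in m; "gripper_force": force on a finger pad.
Only numpy, scipy, OpenCV 4.12 (cv2) and the standard library are available. Lean on these libraries where they do the work, as an engineer would, in place of code of your own. Each camera call takes 0.05 s, during which the arm holds its last target. There are 200 camera calls.

## Working session

There is one attempt and no reset: what is moved stays moved. The work goes in short steps, Python scripts to look and compute and a tool call to move; the robot and the scene stay as the last step left them, time stands still between calls to the robot, and variables do not carry over. Pictures are saved under pics/ and viewed, at most 10 in all, crops included, and the job is handed in when it is done.

Besides the shell and the picture viewer there is one more tool, called after ">>>" by a JSON object that holds its "name" and its "arguments". jog_arm: Moves the arm, as the interface text tells. Its arguments: {"type":"object","properties":{"rows":{"type":"array"},"jaw":{"type":"number"},"grip_force":{"type":"number"}},"required":["rows"]}

```bash
mkdir -p pics; cat > h.py <<'E'
import numpy as np,cv2
from workcell import ctrl
from scipy.spatial.transform import Rotation as R
def K(im):
    f=200/np.tan(np.radians(im['fovy'])/2); return np.array([[f,0,im['cx']],[0,f,im['cy']],[0,0,1]])
def ray(im,uv):
    p=cv2.undistortPoints(np.array([[uv]],float),K(im),np.array(im['D'],float))[0,0]
    P=np.array(im['pose']); return P[:3,3],P[:3,:3]@np.array([p[0],-p[1],-1])
def atz(im,uv,z):
    o,d=ray(im,uv); return o+d*(z-o[2])/d[2]
def proj(im,X):
    P=np.array(im['pose']); c=(np.atleast_2d(X)-P[:3,3])@P[:3,:3]; c=c*[1,-1,-1]
    return cv2.projectPoints(c,np.zeros(3),np.zeros(3),K(im),np.array(im['D'],float))[0][:,0]
def tri(obs):
    A=np.zeros((3,3));b=np.zeros(3)
    for im,uv in obs:
        o,d=ray(im,uv);d=d/np.linalg.norm(d);M=np.eye(3)-np.outer(d,d);A+=M;b+=M@o
    return np.linalg.solve(A,b)
E
python3 - <<'E'
from h import *
np.set_printoptions(precision=4,suppress=True)
for c in ["top","side"]:
    im=ctrl.get_image(c); cv2.imwrite(f'pics/{c}0.png',im['color']); print(c,im['fovy'],im['pose'])
    for n in ["tool_block","pliers","grip","pin_left","ring_rest","ring","eye_left","eye_right","carousel","pepper_mill","mug","salt_shaker","garlic","lemon"]:
        r=ctrl.pinpoint(n,c); print(n,[(np.round(a['xyz'],4),round(a['conf'],2)) for a in r[:2]])
o=ctrl.get_obs(); print(o); print(ctrl.tcp_to_grasp)
E
```

```text
top 42.53452014186085 [[-0.0115  0.996  -0.0883  0.473 ]
 [-0.9999 -0.0124 -0.0092 -0.0313]
 [-0.0102  0.0882  0.996   1.3853]
 [ 0.      0.      0.      1.    ]]
tool_block [(array([0.4562, 0.2569, 0.002 ]), 0.78), (array([ 0.5037, -0.2244,  0.0259]), 0.28)]
pliers [(array([0.4476, 0.2613, 0.006 ]), 0.52)]
grip [(array([0.4541, 0.2576, 0.1008]), 0.65)]
pin_left [(array([ 0.5164,  0.0275, -0.0033]), 0.72)]
ring_rest [(array([ 0.4785, -0.2292,  0.0032]), 0.86), (array([ 0.4981, -0.2469,  0.0299]), 0.56)]
ring [(array([ 0.4835, -0.2294,  0.0234]), 0.46)]
eye_left [(array([ 0.5025, -0.2263,  0.0276]), 0.43)]
eye_right [(array([ 0.5008, -0.2443,  0.0286]), 0.54), (array([ 0.6856, -0.1794,  0.0004]), 0.39)]
carousel [(array([ 0.5177,  0.0285, -0.0002]), 0.57)]
pepper_mill []
mug [(array([ 0.6879, -0.1766, -0.0003]), 0.58)]
salt_shaker [(array([ 0.6608, -0.0364, -0.0017]), 0.67), (array([0.5142, 0.0294, 0.0005]), 0.15)]
garlic [(array([ 0.6838,  0.2103, -0.0009]), 0.63)]
lemon [(array([ 0.6804, -0.3494, -0.0027]), 0.61), (array([ 0.4981, -0.2465,  0.0276]), 0.29)]
side 43.28688938413662 [[
[... 750 characters left out ...]
9)]
salt_shaker [(array([ 0.6654, -0.0353, -0.0051]), 0.54)]
garlic [(array([ 0.685 ,  0.2079, -0.0019]), 0.86)]
lemon [(array([ 0.6774, -0.3514,  0.0007]), 0.83), (array([ 0.5034, -0.2239,  0.0297]), 0.68)]
{'clock': 1.5, 'qpos': array([ 1.0124,  0.5275,  1.4327, -0.    ,  1.1814, -0.1785]), 'joint_velocities': array([-0.0013, -0.0003, -0.0004, -0.    ,  0.0009, -0.0006]), 'joint_torque': array([  0.0001, -44.2315, -17.8417,  -0.0002,   0.0008,   0.    ]), 'tool_pos': array([0.2317, 0.5804, 0.2313]), 'eef_rot': array([-0.5931, -3.0851,  0.0001]), 'force': array([0.4606, 0.538 , 0.0124]), 'torque': array([-0.0062, -0.0404,  0.0311]), 'gripper_force': 0.0, 'width': 0.08513448075226406}
0.0187
```

View pictures.

```bash
python3 - <<'E'
import cv2,numpy as np
t=cv2.imread('pics/top0.png');s=cv2.imread('pics/side0.png')
from h import *
it=ctrl.get_image('top');is_=ctrl.get_image('side')
def crop(im,img,X,n=40,k=5):
    u,v=proj(im,X)[0];u,v=int(u),int(v);print(u-n,v-n)
    c=img[max(v-n,0):v+n,max(u-n,0):u+n];return cv2.resize(c,(2*n*k,2*n*k),interpolation=cv2.INTER_CUBIC)
a=[crop(is_,s,x,28,7) for x in ([.454,.255,.08],[.49,-.228,.025])]
b=[crop(it,t,x,28,7) for x in ([.454,.255,.08],[.49,-.228,.025])]
m=np.vstack([np.hstack([cv2.resize(q,(300,300)) for q in r]) for r in (a,b)])
cv2.imwrite('pics/crops.png',m)
E
```

```text
290 272
347 143
183 213
370 197
```

View pics/side0.png

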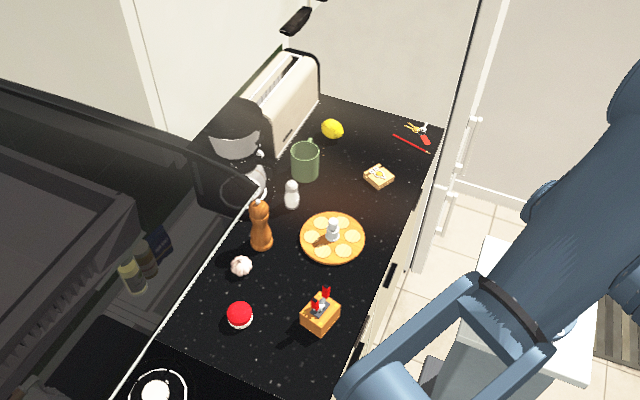

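View pics/crops.png

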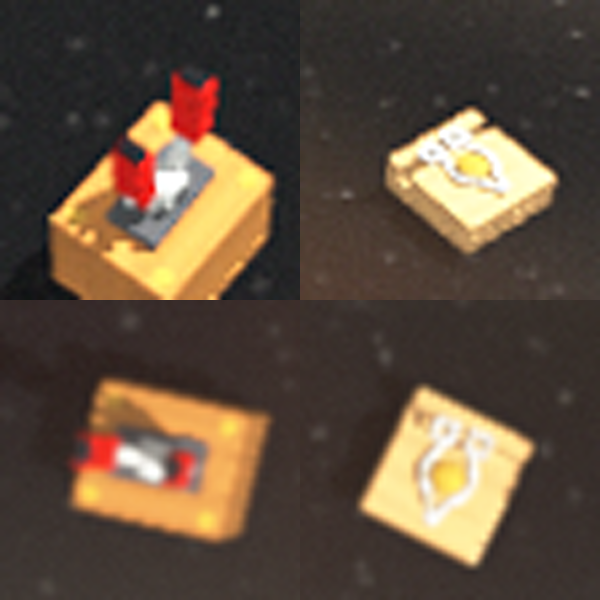

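>>> {"name": "jog_arm", "arguments": {"rows": [{"x":22,"y":-32,"z":-3,"yaw":0.02},{"x":22,"y":-32,"z":-3,"yaw":0.02},{"x":22,"y":-32,"z":-3,"yaw":0.02},{"x":22,"y":-32,"z":-3,"yaw":0.02},{"x":22,"y":-32,"z":-3,"yaw":0.02}], "jaw": 100}}

```text
clock: 2.02
tool_pos: [0.3423, 0.4191, 0.2164]
eef_rot: [0.435, 3.111, 0.001]
force: [0.4, 0.3, 1.0]
width: 0.0854
gripper_force: 0.0
```

>>> {"name": "jog_arm", "arguments": {"rows": [{"x":22,"y":-32,"z":-3,"yaw":0.02},{"x":22,"y":-32,"z":-3,"yaw":0.02},{"x":22,"y":-32,"z":-3,"yaw":0.02},{"x":22,"y":-32,"z":-3,"yaw":0.02},{"x":22,"y":-32,"z":-3,"yaw":0.02}]}}

```text
clock: 2.43
tool_pos: [0.4526, 0.2588, 0.2015]
eef_rot: [0.28, 3.128, 0.0]
force: [1.5, 0.9, -0.1]
width: 0.0858
gripper_force: 0.0
```

```bash
python3 - <<'E'
from h import *
np.set_printoptions(precision=4,suppress=True)
im=ctrl.get_image('wrist'); cv2.imwrite('pics/w1.png',im['color']); print(im['fovy'],im['D'],im['pose'])
for n in ["tool_block","grip","pliers","ring","ring_rest","eye_left","eye_right","carousel"]:
    print(n,[(np.round(a['xyz'],4),round(a['conf'],2)) for a in ctrl.pinpoint(n,'wrist')[:2]])
o=ctrl.get_obs(); print(o['clock'],o['tool_pos'],R.from_rotvec(o['eef_rot']).as_matrix(),o['qpos'],o['force'])
E
```

```text
59.98859735155 [-0.0605  0.      0.      0.      0.    ] [[ 0.1782 -0.9316 -0.3167  0.3716]
 [ 0.984   0.169   0.0567  0.2737]
 [ 0.0007 -0.3217  0.9468  0.3443]
 [ 0.      0.      0.      1.    ]]
tool_block [(array([ 0.4475,  0.2564, -0.    ]), 0.88)]
grip [(array([0.4498, 0.2531, 0.1012]), 0.63)]
pliers [(array([0.4546, 0.2546, 0.0046]), 0.6), (array([0.5167, 0.0282, 0.0016]), 0.49)]
ring []
ring_rest []
eye_left []
eye_right []
carousel [(array([0.5178, 0.0317, 0.001 ]), 0.75)]
2.8833 [0.4507 0.2617 0.2014] [[-0.9843  0.1765 -0.0001]
 [ 0.1765  0.9843  0.0001]
 [ 0.0001  0.0001 -1.    ]] [ 0.3113  0.4294  1.7236  0.0002  0.9886 -1.0821] [ 0.3634 -0.2789  0.2915]
```

View pics/w1.png

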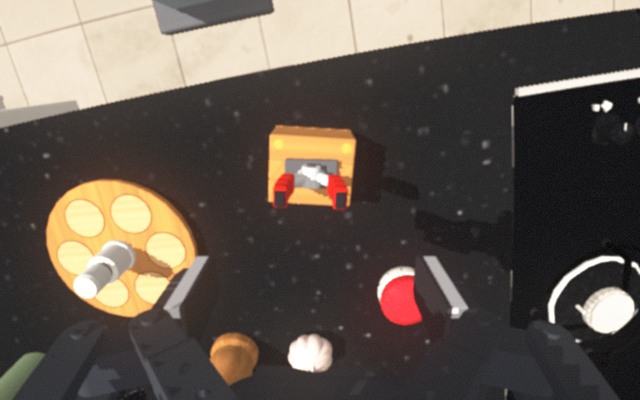

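```bash
python3 - <<'E'
from h import *
np.set_printoptions(precision=4,suppress=True)
img=cv2.imread('pics/w1.png'); im=ctrl.get_image('wrist')
b=img.astype(int); roi=np.zeros((400,640),bool); roi[165:215,265:360]=1
red=(b[:,:,2]>110)&(b[:,:,1]<60)&(b[:,:,0]<70)&roi
n,l,s,c=cv2.connectedComponentsWithStats(red.astype(np.uint8)); print(s,c)
# dark tops: bounding below red. corners of block: wood mask
g=(b[:,:,2]>120)&(b[:,:,1]>70)&(b[:,:,0]<110); g[:110]=0;g[215:]=0;g[:,:255]=0;g[:,370:]=0
print(cv2.minAreaRect(np.argwhere(g)[:,::-1].astype(np.float32)))
for uv in [(281,199),(340,199)]: print(atz(im,uv,.121))
for X in ([.453,.255],[.45,.2545]):
  a=-.178;ex=np.array([np.cos(a),np.sin(a)]);ey=np.array([-np.sin(a),np.cos(a)])
  P=[list(np.array(X)+sx*.031*ex+sy*.037*ey)+[.052] for sx in(-1,1) for sy in(-1,1)]
  P+=[list(np.array(X)+sx*.008*ex+sy*.026*ey)+[.121] for sx in(-1,1) for sy in(-1,1)]
  print(proj(im,P))
cv2.imwrite('pics/c2.png',cv2.resize(img[110:220,250:370],None,fx=5,fy=5,interpolation=cv2.INTER_CUBIC))
E
```

```text
[[     0      0    640    400 255408]
 [   275    175     18     33    296]
 [   328    175     19     25    247]
 [   272    203      6      5     14]
 [   332    203     12      7     34]
 [   346    207      1      1      1]] [[319.5237 199.5275]
 [285.1385 186.1318]
 [336.2955 185.5951]
 [274.2143 205.6429]
 [336.6471 207.5882]
 [346.     207.    ]]
((310.5085144042969, 165.69439697265625), (87.14295196533203, 78.11902618408203), 3.5035314559936523)
[0.4472 0.2387 0.121 ]
[0.4544 0.2786 0.121 ]
[[264.2121 139.7301]
 [351.0904 139.6983]
 [267.3828 207.4371]
 [348.8575 207.4419]
 [267.7354 191.835 ]
 [343.8554 191.8329]
 [268.7564 213.4763]
 [343.2388 213.4873]]
[[262.8602 136.3946]
 [349.9927 136.355 ]
 [266.1133 204.4961]
 [347.8288 204.501 ]
 [266.0505 187.8606]
 [342.464  187.8559]
 [267.1075 209.6704]
 [341.8773 209.6815]]
```

View pics/c2.png

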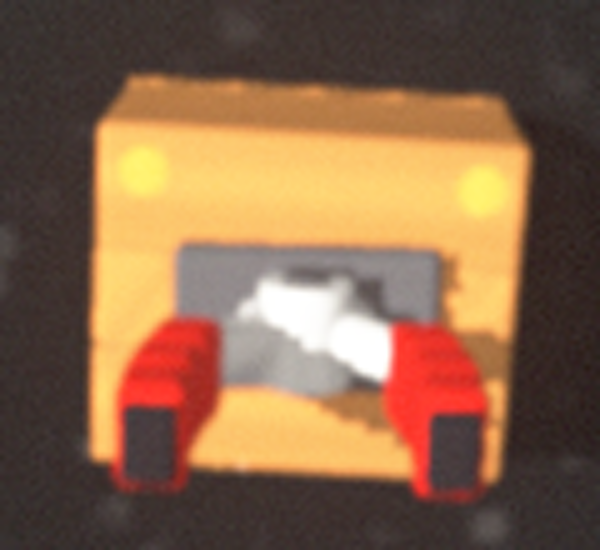

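```bash
python3 - <<'E'
from h import *
from scipy.optimize import least_squares
im=ctrl.get_image('wrist')
def fit(loc,z,uv,n):
    uv=np.array(uv)/5+[250,110]
    def f(p):
        c,s=np.cos(p[2]),np.sin(p[2]); L=np.array(loc)
        X=np.c_[p[0]+c*L[:,0]-s*L[:,1],p[1]+s*L[:,0]+c*L[:,1],np.full(len(L),z)]
        return (proj(im,X)-uv).ravel()
    r=least_squares(f,[.45,.255,-.18]); print(n,np.round(r.x,4),np.round(r.fun,1))
# image: up=-x, right=+y
fit([(-.031,-.037),(-.031,.037),(.031,-.037),(.031,.037)],.052,[(98,122),(530,148),(92,460),(500,480)],'block')
fit([(-.013,-.023),(-.013,.023)],.058,[(180,243),(440,250)],'guard')
fit([(-.008,-.026),(-.008,.026),(.008,-.026),(.008,.026)],.121,[(120,404),(487,412),(114,488),(484,498)],'grip')
E
```

```text
block [ 0.4509  0.2582 -0.2345] [-0.2 -0.3  0.4 -0.6 -0.1  0.4 -0.1  0.7]
guard [ 0.4514  0.2587 -0.2057] [-1.1 -0.   1.1  0.1]
grip [ 0.4518  0.2583 -0.2063] [-1.6 -2.5  1.3 -2.1 -0.1  2.5  0.5  2.4]
```

>>> {"name": "jog_arm", "arguments": {"rows": [{"x":1,"y":-3,"z":-28,"yaw":-0.03},{"x":0,"y":0,"z":-28},{"x":0,"y":0,"z":-28},{"x":0,"y":0,"z":-28},{"x":0,"y":0,"z":-11}]}}

```text
$.rows[1]: bad value
```

>>> {"name": "jog_arm", "arguments": {"rows": [{"x":0},{"x":0},{"x":0},{"x":0},{"x":0}], "jaw": 62, "grip_force": 60}}

```text
$.rows[0]: bad value
```

```bash
python3 - <<'E'
from h import *
np.set_printoptions(precision=4,suppress=True)
im=ctrl.get_image('wrist'); cv2.imwrite('pics/w3.png',im['color'])
i2=ctrl.get_image('side')
u,v=proj(i2,[.452,.258,.08])[0].astype(int)
c=cv2.resize(i2['color'][v-35:v+35,u-35:u+35],(400,400),interpolation=cv2.INTER_CUBIC)
cv2.imwrite('pics/c3.png',np.hstack([cv2.resize(im['color'],(400,250))[0:250] ,np.zeros((250,0,3),np.uint8)]) if 0 else np.hstack([c,cv2.resize(im['color'][:, 120:520],(400,400))]))
o=ctrl.get_obs(); print(o['clock'],o['tool_pos'],o['eef_rot'],o['width'],o['gripper_force'],o['force'],o['torque'])
E
```

```text
3.0833 [0.4512 0.2612 0.2014] [0.2796 3.1291 0.0001] 0.08527243301840759 0.0 [0.3361 0.5956 0.1651] [0.0022 0.0007 0.0112]
```

View pics/c3.png

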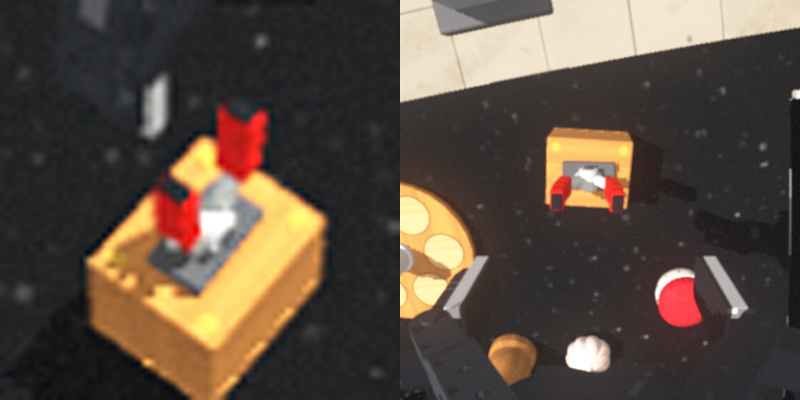

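The moves were refused (each row needs all four keys). The picture shows the arm still above the block, with the pliers untouched.

>>> {"name": "jog_arm", "arguments": {"rows": [{"x":1,"y":-3,"z":-28,"yaw":-0.03},{"x":0,"y":0,"z":-28,"yaw":0},{"x":0,"y":0,"z":-28,"yaw":0},{"x":0,"y":0,"z":-28,"yaw":0},{"x":0,"y":0,"z":-11,"yaw":0}]}}

```text
clock: 3.5
tool_pos: [0.4507, 0.2571, 0.0753]
eef_rot: [-0.328, -3.12, 0.003]
force: [-1.1, 0.3, 0.1]
width: 0.0855
gripper_force: 0.0
```

>>> {"name": "jog_arm", "arguments": {"rows": [{"x":0,"y":0,"z":0,"yaw":0},{"x":0,"y":0,"z":0,"yaw":0},{"x":0,"y":0,"z":0,"yaw":0},{"x":0,"y":0,"z":0,"yaw":0},{"x":0,"y":0,"z":0,"yaw":0}], "jaw": 63, "grip_force": 60}}

```text
clock: 3.92
tool_pos: [0.4534, 0.2577, 0.0795]
eef_rot: [0.328, 3.122, 0.001]
force: [0.3, -0.6, -0.3]
width: 0.054
gripper_force: 0.2
```

```bash
python3 - <<'E'
from h import *
np.set_printoptions(precision=4,suppress=True)
im=ctrl.get_image('wrist'); cv2.imwrite('pics/w3.png',im['color'])
o=ctrl.get_obs(); print(o['clock'],o['tool_pos'],o['eef_rot'],o['width'],o['gripper_force'],o['force'],o['torque'])
print(ctrl.tcp_to_grasp)
cv2.imwrite('pics/c4.png',cv2.resize(im['color'][200:400,200:440],None,fx=3,fy=3))
E
```

```text
3.9667 [0.4533 0.2577 0.0794] [0.3286 3.1224 0.0012] 0.05357065189515059 0.3688170052191708 [ 0.0826 -0.996  -0.4615] [-0.0817 -0.0317 -0.0358]
0.0187
```

View pics/c4.png

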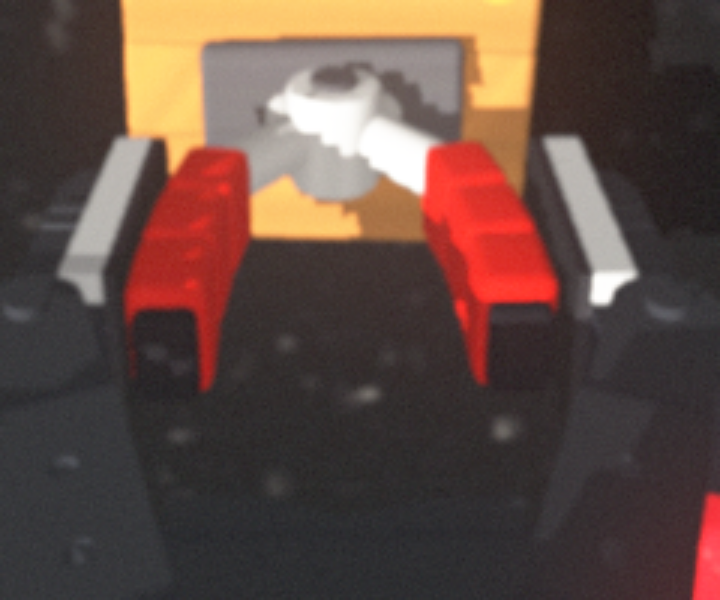

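>>> {"name": "jog_arm", "arguments": {"rows": [{"x":0,"y":0,"z":0,"yaw":0},{"x":0,"y":0,"z":0,"yaw":0},{"x":0,"y":0,"z":0,"yaw":0},{"x":0,"y":0,"z":0,"yaw":0},{"x":0,"y":0,"z":0,"yaw":0}], "jaw": 59.3, "grip_force": 60}}

```text
clock: 4.38
tool_pos: [0.4533, 0.2575, 0.0797]
eef_rot: [0.328, 3.122, 0.001]
force: [-0.1, -1.1, 6.4]
width: 0.051
gripper_force: 14.2
```

>>> {"name": "jog_arm", "arguments": {"rows": [{"x":0,"y":0,"z":5,"yaw":0},{"x":0,"y":0,"z":10,"yaw":0},{"x":0,"y":0,"z":20,"yaw":0},{"x":0,"y":0,"z":20,"yaw":0},{"x":0,"y":0,"z":20,"yaw":0}]}}

```text
clock: 4.8
tool_pos: [0.4524, 0.2575, 0.1546]
eef_rot: [-0.329, -3.124, -0.0]
force: [0.1, 0.2, -2.3]
width: 0.0508
gripper_force: 12.2
```

>>> {"name": "jog_arm", "arguments": {"rows": [{"x":0,"y":-10,"z":15,"yaw":0},{"x":4,"y":-20,"z":15,"yaw":-0.01},{"x":5,"y":-26,"z":15,"yaw":-0.01},{"x":5,"y":-28,"z":0,"yaw":-0.01},{"x":5,"y":-28,"z":0,"yaw":-0.01}]}}

```text
clock: 5.22
tool_pos: [0.4724, 0.1448, 0.2003]
eef_rot: [0.39, 3.114, 0.001]
force: [1.0, -0.0, -1.8]
width: 0.0509
gripper_force: 12.2
```

>>> {"name": "jog_arm", "arguments": {"rows": [{"x":5,"y":-28,"z":0,"yaw":-0.01},{"x":5,"y":-28,"z":0,"yaw":-0.01},{"x":5,"y":-28,"z":0,"yaw":-0.01},{"x":5,"y":-28,"z":0,"yaw":-0.01},{"x":5,"y":-28,"z":0,"yaw":-0.01}]}}

```text
clock: 5.63
tool_pos: [0.4966, 0.0042, 0.1991]
eef_rot: [0.47, 3.106, 0.0]
force: [0.5, 0.7, -1.5]
width: 0.0508
gripper_force: 12.2
```

>>> {"name": "jog_arm", "arguments": {"rows": [{"x":5,"y":-28,"z":0,"yaw":-0.01},{"x":5,"y":-28,"z":0,"yaw":-0.01},{"x":5,"y":-28,"z":0,"yaw":-0.01},{"x":5,"y":-28,"z":0,"yaw":-0.01},{"x":5,"y":-28,"z":0,"yaw":-0.01}]}}

```text
clock: 6.05
tool_pos: [0.5216, -0.1358, 0.1991]
eef_rot: [0.548, 3.093, 0.0]
force: [1.2, -0.1, -1.5]
width: 0.0512
gripper_force: 12.2
```

>>> {"name": "jog_arm", "arguments": {"rows": [{"x":5,"y":-28,"z":0,"yaw":-0.01},{"x":5,"y":-28,"z":0,"yaw":-0.01},{"x":5,"y":-22,"z":0,"yaw":-0.01},{"x":4,"y":-16,"z":0,"yaw":-0.01},{"x":0,"y":-6,"z":0,"yaw":-0.01}]}}

```text
clock: 6.47
tool_pos: [0.5416, -0.2372, 0.1989]
eef_rot: [0.627, 3.076, -0.002]
force: [0.8, -0.1, -0.8]
width: 0.0508
gripper_force: 12.2
```

```bash
python3 - <<'E'
from h import *
np.set_printoptions(precision=4,suppress=True)
im=ctrl.get_image('wrist'); cv2.imwrite('pics/w5.png',im['color'])
for n in ["ring","ring_rest","eye_left","eye_right","pin_left","pin_right","grip","pliers"]:
    print(n,[(np.round(a['xyz'],4),round(a['conf'],2)) for a in ctrl.pinpoint(n,'wrist')[:2]])
o=ctrl.get_obs(); print(o['clock'],o['tool_pos'],o['eef_rot'],o['width'],o['gripper_force'],o['force'],o['torque'])
u,v=proj(im,[.49,-.23,.025])[0].astype(int);print(u,v)
y0=max(v-60,0);x0=max(u-60,0);print('crop',x0,y0)
a=cv2.resize(im['color'][y0:y0+120,x0:x0+120],(540,540),interpolation=cv2.INTER_CUBIC)
cv2.imwrite('pics/c5.png',a); cv2.imwrite('pics/c5b.png',cv2.resize(im['color'][150:400,220:420],(600,600)))
E
```

```text
ring [(array([ 0.4815, -0.2274,  0.0231]), 0.79)]
ring_rest [(array([ 0.4824, -0.2305,  0.0014]), 0.88)]
eye_left [(array([ 0.5065, -0.2285,  0.0208]), 0.59)]
eye_right [(array([ 0.4924, -0.2449,  0.0278]), 0.61)]
pin_left [(array([ 0.5483, -0.2337,  0.1246]), 0.91)]
pin_right [(array([ 0.5399, -0.2478,  0.126 ]), 0.91), (array([ 0.5443, -0.233 ,  0.1238]), 0.44)]
grip []
pliers [(array([ 0.5436, -0.2367,  0.1204]), 0.69)]
6.9167 [ 0.5405 -0.2333  0.1984] [-0.6216 -3.079  -0.0005] 0.05054832554138441 12.220088739341008 [ 0.1458  0.0834 -1.1529] [-0.0314 -0.0267 -0.0478]
299 109
crop 239 49
```

View pics/w5.png

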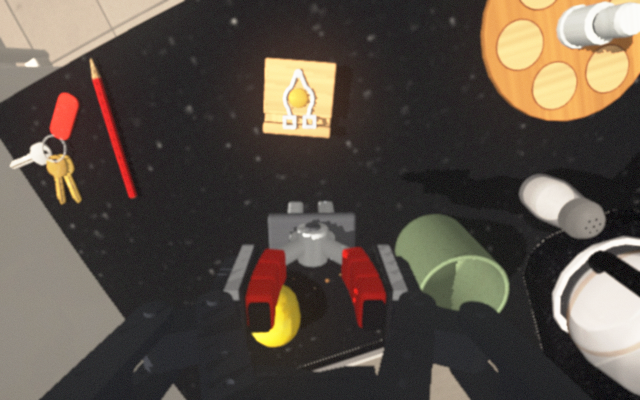

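View pics/c5.png

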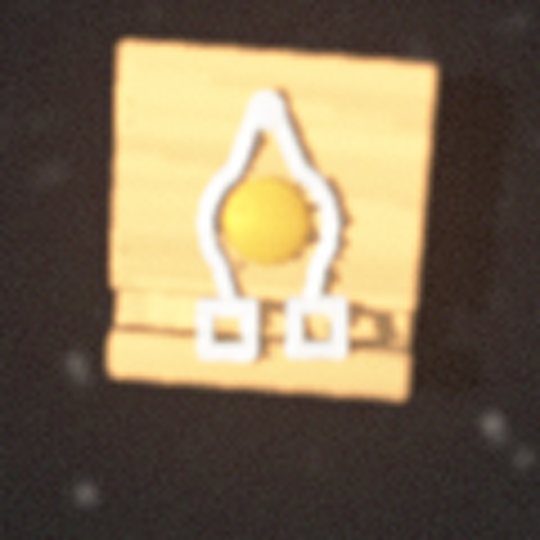

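```bash
python3 - <<'E'
from h import *
np.set_printoptions(precision=4,suppress=True)
im=ctrl.get_image('wrist'); o=ctrl.get_obs();T=R.from_rotvec(o['eef_rot']).as_matrix();print(o['tool_pos'],o['force'],np.arctan2(T[0,1],T[1,1]))
q=lambda u,v,z:atz(im,(239+u/4.5,49+v/4.5),z)
er=q(228,330,.0255);el=q(317,327,.0255);co=q(267,108,.0255);pg=q(266,218,.0265)
print('eyes',el,er,'mid',(el+er)/2,'sep',np.linalg.norm(el-er),'coil',co,'peg',pg)
d=el-er;print('yaw eye',-np.arctan2(d[0],d[1])); m=(el+er)/2-co;print('yaw axis',np.arctan2(m[1],m[0]),np.linalg.norm(m))
# rest corners
c=[q(*p,.022) for p in [(115,38),(440,63),(105,380),(410,402)]]
print('rest edges',[-np.arctan2((c[j]-c[i])[0],(c[j]-c[i])[1]) for i,j in((0,1),(2,3))],np.mean(c,0))
g=cv2.cvtColor(im['color'],cv2.COLOR_BGR2GRAY)
print(g[196:222:1,284:342:2])
E
```

```text
[ 0.5407 -0.2336  0.1984] [ 0.4027  0.2938 -1.7946] 0.3986396149102526
eyes [ 0.502  -0.2223  0.0255] [ 0.4956 -0.2391  0.0255] mid [ 0.4988 -0.2307  0.0255] sep 0.017925835825899288 coil [ 0.4594 -0.2147  0.0255] peg [ 0.4784 -0.2231  0.0265]
yaw eye -0.36649657961509186
yaw axis -0.38706484330628976 0.042492264843262746
rest edges [np.float64(-0.473918527976161), np.float64(-0.47252681572787014)] [ 0.48   -0.2238  0.022 ]
[[ 40  40  42  43  41  41  42  39  41  42  43  47  37  43  46  52  52  50
   44  41  41  38  44  39  44  37  40  46  45]
 [ 42  48  42  43  40  39  35  39  41  40  41  40  42  41  50  51  53  46
   40  35  45  44  44  40  39  37  43  40  35]
 [ 44  42  44  34  45  37  40  38  38  40  41  39  37  43  45  48  50  46
   43  39  44  38  42  44  39  44  42  35  41]
 [ 45  42  40  41  44  40  43  42  44  41  47  45  43  45  45  49  40  42
   45  44  42  43  41  40  39  39  39  38  39]
 [ 37  40  39  54  59  56  58  55  54  49  37  46  41  40  42  43  43  47
   68  64  59  57  56  53  38  38  37  39  39]
 [ 43  39  54  90  92  89  92  92  85  58  42  41  45  42  42  44  
[... 1774 characters left out ...]
101 105 103 104 105 104 107 105 106 106 106 108
  102 103 109 109 104 108 109 107 108 109 107]
 [109 108 109 107 108 111 107 110 109 110 108 109 109 110 111 110 111 107
  109 110 110 116 112 113 112 113 115 116 117]
 [112 111 116 116 116 113 116 111 114 115 118 113 114 115 116 116 115  99
   97 113 116 114 117 115 116 118 116 115 118]
 [117 117 118 112 117 117 116 121 117 118 120 116 117 118 120 119 113  84
   83 108 119 116 115 114 116 117 123 118 117]
 [118 115 120 118 120 121 119 120 116 119 121 119 119 117 117 117 106  72
   73  99 116 111 100  99 106 120 119 119 118]
 [120 117 120 121 119 118 119 121 117 116 120 117 113 107 106 105  98  78
   75  91 101  95  78  81  95 117 114 115 118]]
```

```bash
python3 - <<'E'
from h import *
np.set_printoptions(precision=4,suppress=True)
im=ctrl.get_image('wrist'); o=ctrl.get_obs();T=R.from_rotvec(o['eef_rot']).as_matrix()
ex=np.array([T[1,1],-T[0,1]]);ey=np.array([T[0,1],T[1,1]])
for z in (.129,.133,.137):
    a=atz(im,(295.5,201.5),z);b=atz(im,(325,201.5),z);m=(a+b)[:2]/2
    d=(b-a)[:2]; mid=m+.0045*ex
    print(z,'sep',np.linalg.norm(d),'yaw',-np.arctan2(*d),'mid pins',mid,'rel tool',(mid-o['tool_pos'][:2])@ex,(mid-o['tool_pos'][:2])@ey)
# guard corners check
print(proj(im,[[*(o['tool_pos'][:2]+sx*.013*ex+sy*.023*ey),o['tool_pos'][2]-.0735+.052] for sx in(-1,1) for sy in (-1,1)]))
g=cv2.cvtColor(im['color'],cv2.COLOR_BGR2GRAY)
print(g[205:240:3,262:276],'\n',g[205:240:3,350:364])
E
```

```text
0.129 sep 0.019328164808671076 yaw -0.39921505904243065 mid pins [ 0.542  -0.2373] rel tool 0.002517746046240798 -0.0027080074662327114
0.133 sep 0.018964119757555062 yaw -0.3992150590424278 mid pins [ 0.5406 -0.2367] rel tool 0.0010016196231985445 -0.0026474009123147128
0.137 sep 0.01860007470643902 yaw -0.3992150590424255 mid pins [ 0.5392 -0.236 ] rel tool -0.0005145067998436985 -0.0025867943583967397
[[269.4784 214.485 ]
 [358.8706 214.4501]
 [271.6301 258.9205]
 [356.8463 258.8859]]
[[ 41  38  37  36  41  41  43  42  39  41  40  40  40  40]
 [ 40  43  41  41  43  33  44  41  41  37  41  40  39  42]
 [ 39  42  41  42  36  36  34  38  43  38  40  40  41  37]
 [ 41  38  40  39  42  42  54  68  75  76  76  79  72  78]
 [ 42  38  40  43  44  66  96 111 112 107 108 109 108 107]
 [ 42  41  37  36  48  79 109 123 123 118 117 116 119 116]
 [ 41  41  39  44  42  70 102 120 119 117 117 116 114 116]
 [ 38  46  37  38  43  64  95 118 116 119 117 116 115 115]
 [ 39  45  37  40  45  56  88 116 121 117 114 117 113 118]
 [ 42  35  36  38  40  56  89 114 122 119 118 116 116 117]
 [ 38  32  36  37  39  51  80 114 124 118 115 115 118 113]
 [ 41  42  42  37  41  51  79 109 123 118 116 111 117 116]] 
 [[ 40  38  41  45  43  45  41  43  43  40  39  42  40  41]
 [ 41  35  41  45  51  49  46  46  39  41  37  34  44  42]
 [ 48  45  47  50  41  41  40  45  39  36  36  34  34  44]
 [ 91  90  86  78  69  52  37  40  34  41  40  38  38  41]
 [114 115 109  98  86  66  49  39  42  40  40  45  42  41]
 [119 119 116 103  86  66  46  40  37  42  41  42  39  40]
 [116 114 111 100  82  63  45  42  40  42  39  40  38  42]
 [115 119 113 100  84  63  47  39  39  43  40  40  36  34]
 [118 116 113 100  79  57  50  37  39  47  39  36  40  42]
 [116 118 107  94  69  53  42  43  41  39  40  33  38  42]
 [ 79  80  76  68  62  55  42  42  35  39  37  39  42  37]
 [ 68  73  71  66  59  50  42  35  40  34  37  39  37  42]]
```

>>> {"name": "jog_arm", "arguments": {"rows": [{"x":-8,"y":1,"z":-10,"yaw":0.01},{"x":-12,"y":2,"z":-22,"yaw":0.01},{"x":-12,"y":2,"z":-23,"yaw":0},{"x":-8,"y":1,"z":-20,"yaw":0},{"x":-2,"y":0,"z":-8,"yaw":0}]}}

```text
clock: 7.43
tool_pos: [0.4957, -0.2266, 0.1129]
eef_rot: [-0.592, -3.079, -0.004]
force: [-0.4, 1.2, -2.1]
width: 0.051
gripper_force: 12.2
```

```bash
python3 - <<'E'
from h import *
np.set_printoptions(precision=4,suppress=True)
im=ctrl.get_image('wrist');cv2.imwrite('pics/w6.png',im['color']); o=ctrl.get_obs();print(o['clock'],o['tool_pos'],o['eef_rot'],o['width'],o['force'])
cv2.imwrite('pics/c6.png',cv2.resize(im['color'][150:250,250:370],None,fx=6,fy=6,interpolation=cv2.INTER_CUBIC))
E
```

```text
7.4833 [ 0.4961 -0.227   0.1126] [-0.5922 -3.0789 -0.0045] 0.0506754227643537 [-0.4962  0.9903 -2.2246]
```

View pics/c6.png

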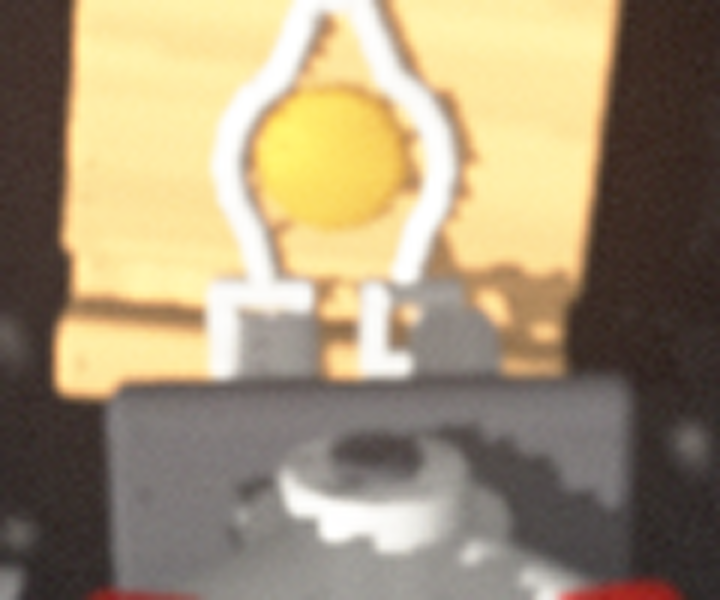

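```bash
cat > rel.py <<'E'
from h import *
np.set_printoptions(precision=4,suppress=True)
def rel(im,o,eL,eR,nL,nR,zp,s=6,o0=(250,150)):
    T=R.from_rotvec(o['eef_rot']).as_matrix();ex=np.array([T[1,1],-T[0,1]]);ey=np.array([T[0,1],T[1,1]])
    q=lambda p,z:atz(im,(o0[0]+p[0]/s,o0[1]+p[1]/s),z)[:2]
    a,b=q(eL,.0255),q(eR,.0255);d=b-a;yr=-np.arctan2(*d);rx=np.array([np.cos(yr),np.sin(yr)])
    eye=(a+b)/2+.006*rx
    c,e=q(nL,zp+.008),q(nR,zp+.008);pin=(c+e)/2+.0045*ex
    print('zp',zp,'eyesep',np.linalg.norm(d),'nosesep',np.linalg.norm(e-c),'yaw ring',yr,'tool',-np.arctan2(*ey),'nose',-np.arctan2(*(e-c)))
    D=eye-pin;print('eye',eye,'pin',pin,'move mm',D*1e3,'tool xy',D@ex*1e3,D@ey*1e3,'pin-tool',(pin-o['tool_pos'][:2])@ex*1e3,(pin-o['tool_pos'][:2])@ey*1e3)
E
python3 - <<'E'
from rel import *
im=ctrl.get_image('wrist');o=ctrl.get_obs()
for zp in(.036,.040,.044): rel(im,o,(208,285),(465,285),(238,308),(498,305),zp)
E
```

```text
zp 0.036 eyesep 0.030277567561707137 nosesep 0.028274095864258587 yaw ring -0.38118702816300715 tool -0.3800942021835411 nose -0.3689455298030477
eye [ 0.5006 -0.2352] pin [ 0.4968 -0.2295] move mm [ 3.7989 -5.7132] tool xy 5.647393323388611 -3.8960818876269254 pin-tool -0.23085624593794224 -1.8193219407752177
zp 0.04 eyesep 0.030277567561707137 nosesep 0.027740739977661733 yaw ring -0.38118702816300715 tool -0.3800942021835411 nose -0.3689455298030483
eye [ 0.5006 -0.2352] pin [ 0.4954 -0.2289] move mm [ 5.1591 -6.3013] tool xy 7.128761639649401 -3.9375157981349167 pin-tool -1.7122245621987326 -1.777888030267226
zp 0.044 eyesep 0.030277567561707137 nosesep 0.027207384091064886 yaw ring -0.38118702816300715 tool -0.3800942021835411 nose -0.3689455298030467
eye [ 0.5006 -0.2352] pin [ 0.4941 -0.2283] move mm [ 6.5194 -6.8894] tool xy 8.61012995591013 -3.9789497086429035 pin-tool -3.1935928784594614 -1.7364541197592396
```

>>> {"name": "jog_arm", "arguments": {"rows": [{"x":2.1,"y":-3,"z":0,"yaw":0},{"x":2.2,"y":-3,"z":0,"yaw":0},{"x":0,"y":0,"z":-3,"yaw":0},{"x":0,"y":0,"z":-3,"yaw":0},{"x":0,"y":0,"z":0,"yaw":0}]}}

```text
clock: 7.95
tool_pos: [0.5032, -0.2346, 0.1093]
eef_rot: [0.593, 3.085, -0.0]
force: [0.1, -0.0, -1.9]
width: 0.0507
gripper_force: 12.2
```

```bash
python3 - <<'E'
from rel import *
im=ctrl.get_image('wrist');cv2.imwrite('pics/w7.png',im['color']); o=ctrl.get_obs();print(o['clock'],o['tool_pos'],o['eef_rot'],o['width'],o['force'])
g=cv2.cvtColor(im['color'],cv2.COLOR_BGR2GRAY)
for r in range(192,218): print(r,' '.join('%3d'%x for x in g[r,280:340]))
E
```

```text
8.0 [ 0.503  -0.2344  0.1093] [-0.5928 -3.085  -0.0002] 0.05077167081591807 [-0.6945  0.3489 -1.6201]
192 197 192 189 181 177 174 173 169 166 167 202 238 250 251 243 197 139 122 122 125 124 125 142 194 242 251 251 244 195 139 124 126 126 121 124 140 195 242 251 252 246 197 139 146 171 188 192 180 167 213 249 252 252 246 220 205 212 201 180 167
193 222 219 219 216 212 211 206 202 198 202 218 240 250 251 243 196 141 123 124 126 136 147 156 205 244 251 251 243 196 135 120 120 120 122 121 132 190 241 251 252 246 193 135 126 134 142 144 137 145 212 248 252 252 245 203 165 161 154 142 136
194 230 230 230 229 229 228 227 225 224 224 232 245 250 251 243 198 146 131 133 143 157 173 184 219 245 251 251 242 199 141 126 132 139 141 136 151 198 242 251 252 246 193 134 119 124 123 121 120 142 210 249 252 252 245 190 133 125 124 125 123
195 234 234 234 233 233 232 232 232 232 231 239 247 250 250 242 206 167 160 167 172 188 197 206 226 245 250 251 242 197 146 139 155 173 176 169 171 205 240 249 250 241 191 139 131 127 126 126 126 150 219 251 253 251 239 182 125 116 116 116 116
196 234 235 235 235 23
[... 4645 characters left out ...]
 103 102 101 102 104 104 100 102 105 102 104 104 102 103 103 103 104 107 105 103 104 105 108 108 106 108 107 107 107 108 109 106 107 109 107 109 110 106 109 106 105 108 108 108 108 109 108 108 108 110 108 110 108
216 110 109 108 110 109 112 112 110 109 109 109 108 110 112 113 113 113 113 113 112 113 114 112 113 113 111 113 114 113 115 111 113 113 116 114 114 116 114 115 117 116 115 116 116 115 118 113 117 114 116 117 115 117 120 117 117 116 112 114 113
217 114 116 115 117 118 113 115 116 117 117 116 118 116 117 117 119 116 117 117 119 118 120 117 119 116 118 119 117 116 120 120 117 118 120 119 123 118 119 119 119 120 117 120 121 119 121 120 121 121 121 122 123 121 120 123 124 120 120 123 121
```

```bash
python3 - <<'E'
import cv2
i=cv2.imread('pics/w7.png');cv2.imwrite('pics/c7.png',cv2.resize(i[160:235,262:362],None,fx=8,fy=8,interpolation=cv2.INTER_CUBIC))
E
```

View pics/c7.png

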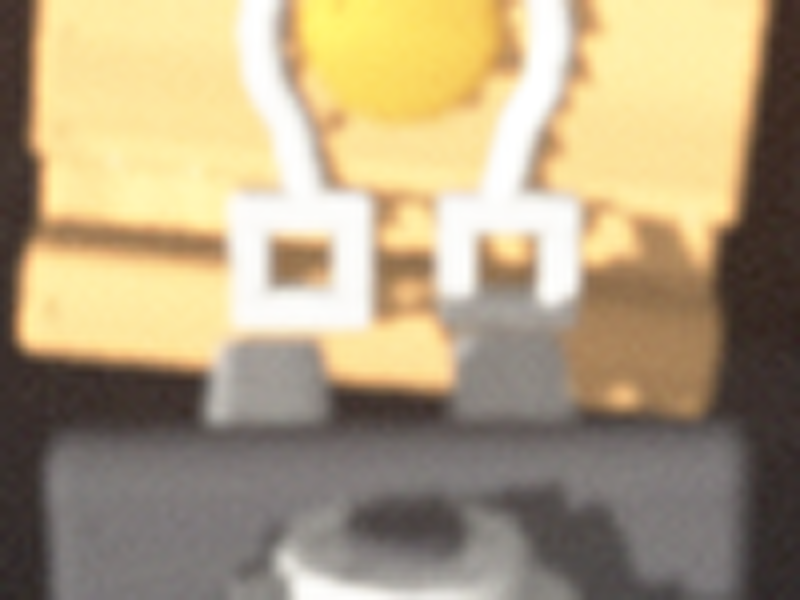

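```bash
python3 - <<'E'
from rel import *
im=ctrl.get_image('wrist');o=ctrl.get_obs();print(o['tool_pos'],o['eef_rot'])
for zp in(.032,.036,.040): rel(im,o,(230,192),(580,190),(222,338),(570,338),zp,8,(262,160))
E
```

```text
[ 0.5029 -0.2344  0.1093] [-0.5928 -3.085  -0.0001]
zp 0.032 eyesep 0.030086933618954967 nosesep 0.02851336163278099 yaw ring -0.37431815242280164 tool -0.3796863595735236 nose -0.38028355838237443
eye [ 0.4994 -0.2345] pin [ 0.5051 -0.2376] move mm [-5.7641  3.0456] tool xy -6.482370296169737 0.6923452232651373 pin-tool 3.1967248205178653 -2.093075944739444
zp 0.036 eyesep 0.030086933618954967 nosesep 0.027976067883603066 yaw ring -0.37431815242280164 tool -0.3796863595735236 nose -0.3802835583823711
eye [ 0.4994 -0.2345] pin [ 0.5037 -0.2369] move mm [-4.3635  2.4373] tool xy -4.956029426026278 0.6464794428173724 pin-tool 1.6703839503744058 -2.047210164291679
zp 0.04 eyesep 0.030086933618954967 nosesep 0.027438774134425154 yaw ring -0.37431815242280164 tool -0.3796863595735236 nose -0.380283558382374
eye [ 0.4994 -0.2345] pin [ 0.5023 -0.2363] move mm [-2.9628  1.829 ] tool xy -3.429688555882922 0.6006136623695661 pin-tool 0.1440430802310498 -2.0013443838438727
```

>>> {"name": "jog_arm", "arguments": {"rows": [{"x":-2.2,"y":1.2,"z":0,"yaw":0},{"x":-2.2,"y":1.2,"z":0,"yaw":0},{"x":0,"y":0,"z":-5,"yaw":0},{"x":0,"y":0,"z":0,"yaw":0},{"x":0,"y":0,"z":0,"yaw":0}]}}

```text
clock: 8.47
tool_pos: [0.4983, -0.2319, 0.104]
eef_rot: [-0.593, -3.084, -0.001]
force: [-0.5, 0.4, -0.8]
width: 0.0507
gripper_force: 12.2
```

```bash
python3 - <<'E'
from rel import *
im=ctrl.get_image('wrist');cv2.imwrite('pics/w8.png',im['color']); o=ctrl.get_obs();print(o['clock'],o['tool_pos'],o['eef_rot'],o['width'],o['force'])
g=cv2.cvtColor(im['color'],cv2.COLOR_BGR2GRAY)
for r in range(182,214): print(r,' '.join('%3d'%x for x in g[r,284:340]))
E
```

```text
8.5167 [ 0.4985 -0.2321  0.1041] [-0.593  -3.0848 -0.0003] 0.05059190333774992 [-0.4363 -0.3392 -1.9582]
182 227 228 228 228 227 228 229 236 248 253 253 248 233 198 174 191 221 225 220 218 216 216 216 217 215 215 215 216 212 210 208 206 204 199 189 182 176 193 222 230 237 248 254 255 255 250 221 179 192 222 230 230 232 232 231 231
183 230 228 229 228 230 228 229 230 242 250 253 252 245 223 186 190 215 220 207 205 212 216 216 214 216 214 212 211 211 208 205 203 199 196 195 197 200 212 224 232 244 253 255 255 254 239 201 176 193 222 228 229 231 229 230 231
184 230 231 229 229 230 230 230 230 234 244 251 252 250 236 205 189 201 203 185 185 205 218 216 213 212 210 212 205 210 205 202 201 204 209 214 219 221 224 227 235 249 254 255 255 247 217 185 191 210 224 227 229 228 228 229 228
185 228 230 228 230 228 230 229 229 231 237 248 252 252 247 222 183 179 183 175 183 209 223 223 220 217 215 213 210 212 213 213 215 218 222 224 226 226 227 228 243 253 255 255 252 231 191 185 211 223 227 227 227 226 227 228 227
186 228 228 227 229 228 229 229 229 229 233 244 252 253 250 232 188 159 175 190 207
[... 5600 characters left out ...]
 140 134 137 132
211 227 228 228 228 219 197 169 159 155 153 155 152 150 153 154 148 143 146 175 219 235 236 231 224 218 221 221 225 226 228 228 231 234 228 180 135 127 129 125 126 128 125 128 130 127 129 127 125 125 133 148 149 141 135 126 122
212 204 201 203 201 192 166 147 140 136 136 133 137 137 136 132 131 126 123 147 179 200 203 199 201 201 201 201 203 202 203 204 205 203 188 147 115 107 108 109 108 110 110 111 111 110 111 110 107 110 118 133 140 133 120 108 104
213 144 144 146 143 134 119 113 106 105 107 107 108 106 107 108 104 100 103 106 124 136 137 136 138 139 140 139 138 138 138 142 141 140 128 111  97  94  98  96  95  90  94  96  96  95  96  98  94  95 100 106 110 108  97  94  90
```

```bash
python3 - <<'E'
from rel import *
im=ctrl.get_image('wrist');o=ctrl.get_obs();print(o['tool_pos'],o['eef_rot'])
for zp in(.028,.0305,.034): rel(im,o,(288.7,194.5),(334,194.5),(289.8,202.5),(333,202.5),zp,1,(0,0))
E
```

```text
[ 0.4986 -0.2322  0.1042] [-0.5931 -3.085  -0.0001]
zp 0.028 eyesep 0.03075474719547782 nosesep 0.028162060979764255 yaw ring -0.38041937743966153 tool -0.37985377483604654 nose -0.3804000616149676
eye [ 0.5    -0.2352] pin [ 0.5003 -0.2351] move mm [-0.3268 -0.0172] tool xy -0.29716928801249526 -0.13715529240615193 pin-tool 2.722792794552553 -2.081507744579126
zp 0.0305 eyesep 0.03075474719547782 nosesep 0.027828504436573927 yaw ring -0.38041937743966153 tool -0.37985377483604654 nose -0.38040006161496487
eye [ 0.5    -0.2352] pin [ 0.4995 -0.2348] move mm [ 0.5498 -0.3988] tool xy 0.6584333801426431 -0.16651475836795723 pin-tool 1.7671901263974146 -2.05214827861732
zp 0.034 eyesep 0.03075474719547782 nosesep 0.027361525276107565 yaw ring -0.38041937743966153 tool -0.37985377483604654 nose -0.38040006161496653
eye [ 0.5    -0.2352] pin [ 0.4982 -0.2342] move mm [ 1.777 -0.933] tool xy 1.996277115559746 -0.20761801071455674 pin-tool 0.4293463909803115 -2.011045026270721
```

>>> {"name": "jog_arm", "arguments": {"rows": [{"x":0.2,"y":-0.2,"z":-2,"yaw":0},{"x":0,"y":0,"z":-2,"yaw":0},{"x":0,"y":0,"z":-2,"yaw":0},{"x":0,"y":0,"z":-2,"yaw":0},{"x":0,"y":0,"z":0,"yaw":0}]}}

```text
clock: 8.98
tool_pos: [0.4986, -0.2322, 0.0958]
eef_rot: [-0.593, -3.084, -0.001]
force: [0.2, 0.3, -2.1]
width: 0.0504
gripper_force: 12.2
```

>>> {"name": "jog_arm", "arguments": {"rows": [{"x":0,"y":0,"z":-1,"yaw":0},{"x":0,"y":0,"z":-1,"yaw":0},{"x":0,"y":0,"z":-1,"yaw":0},{"x":0,"y":0,"z":-1,"yaw":0},{"x":0,"y":0,"z":0,"yaw":0}]}}

```text
clock: 9.4
tool_pos: [0.4987, -0.2323, 0.0921]
eef_rot: [-0.593, -3.085, -0.0]
force: [1.3, -0.8, -1.2]
width: 0.051
gripper_force: 12.2
```

>>> {"name": "jog_arm", "arguments": {"rows": [{"x":0,"y":0,"z":-0.7,"yaw":0},{"x":0,"y":0,"z":-0.7,"yaw":0},{"x":0,"y":0,"z":-0.6,"yaw":0},{"x":0,"y":0,"z":0,"yaw":0},{"x":0,"y":0,"z":0,"yaw":0}]}}

```text
clock: 9.82
tool_pos: [0.499, -0.2325, 0.0907]
eef_rot: [0.593, 3.084, -0.0]
force: [-0.1, 0.9, 2.1]
width: 0.0511
gripper_force: 12.7
```

>>> {"name": "jog_arm", "arguments": {"rows": [{"x":0,"y":0,"z":0.8,"yaw":0},{"x":0,"y":0,"z":0,"yaw":0},{"x":0,"y":0,"z":0,"yaw":0},{"x":0,"y":0,"z":0,"yaw":0},{"x":0,"y":0,"z":0,"yaw":0}], "jaw": 55}}

```text
clock: 10.23
tool_pos: [0.4992, -0.2328, 0.0918]
eef_rot: [0.592, 3.084, -0.001]
force: [-0.9, -0.9, 5.6]
width: 0.0474
gripper_force: 17.2
```

>>> {"name": "jog_arm", "arguments": {"rows": [{"x":0,"y":0,"z":0,"yaw":0},{"x":0,"y":0,"z":0,"yaw":0},{"x":0,"y":0,"z":0,"yaw":0},{"x":0,"y":0,"z":0,"yaw":0},{"x":0,"y":0,"z":0,"yaw":0}], "jaw": 50}}

```text
clock: 10.65
tool_pos: [0.5, -0.2344, 0.0927]
eef_rot: [0.591, 3.081, -0.006]
force: [-1.2, -2.6, 9.8]
width: 0.043
gripper_force: 23.9
```

>>> {"name": "jog_arm", "arguments": {"rows": [{"x":0,"y":0,"z":0.8,"yaw":0},{"x":0,"y":0,"z":0.7,"yaw":0},{"x":0,"y":0,"z":0,"yaw":0},{"x":0,"y":0,"z":0,"yaw":0},{"x":0,"y":0,"z":0,"yaw":0}]}}

```text
clock: 11.07
tool_pos: [0.4993, -0.233, 0.0929]
eef_rot: [0.592, 3.084, -0.002]
force: [0.4, -2.6, 5.0]
width: 0.0431
gripper_force: 22.8
```

```bash
python3 - <<'E'
from rel import *
im=ctrl.get_image('wrist');cv2.imwrite('pics/w9.png',im['color']); o=ctrl.get_obs();print(o['clock'],o['tool_pos'],o['eef_rot'],o['width'],o['force'],o['torque'])
g=cv2.cvtColor(im['color'],cv2.COLOR_BGR2GRAY)
for r in range(184,212): print(r,' '.join('%3d'%x for x in g[r,278:346]))
E
```

```text
11.1167 [ 0.4993 -0.233   0.0929] [ 0.5924  3.0838 -0.0017] 0.04311668223097039 [ 0.0767 -2.7751  4.4363] [-0.563   0.0015  0.0198]
184 233 230 231 231 232 231 230 229 230 230 230 233 245 252 254 252 240 204 165 153 179 213 229 227 223 222 221 222 222 221 219 219 219 217 216 216 215 216 213 213 209 203 193 189 200 221 231 232 236 243 253 255 255 255 252 232 209 216 229 232 234 235 236 236 237 234 235 236
185 233 233 232 231 232 232 232 230 232 232 232 232 241 251 254 254 248 221 172 150 163 195 223 229 226 223 220 221 219 220 219 219 219 218 217 215 215 214 209 207 203 195 189 191 213 227 232 233 239 250 255 255 255 255 245 217 207 225 234 233 233 234 234 233 235 235 235 235
186 233 233 233 233 232 233 232 233 232 232 233 234 238 250 254 254 250 227 172 150 152 180 212 226 228 226 222 219 218 218 219 218 217 216 216 213 213 211 206 204 199 201 205 212 225 229 231 232 243 253 255 255 255 251 231 204 213 229 232 232 232 234 232 233 232 233 233 233
187 234 233 233 233 233 233 233 233 233 232 232 233 236 249 254 255 251 231 183 150 146 161 197 223 230 230 226 225 222 219 218 217 216 215 
[... 6059 characters left out ...]
 115 118 116 113 110 110 108 112 126 136 144 138 135 124 121 120 120 123 119 116 116 115 113 116 114 115 112 112 106 103 104 105 102 103 105 101 104
210 190 186 176 171 169 170 167 153 136 126 120 116 114 119 122 119 120 114 112 109 107 108 109 112 103 103 105 104 103 103 102 103  99 103 101 100  98  99 101 101 110 110 110 107 107 101 102 104 102 101 101 100  96 100  99  97 100  98  99  97  96  96  97  98  95 100  97  95
211 128 126 120 117 116 116 112 112 106 100 103 101  99 102 101 104 102 103 102 100  97  99  98  97 104 103  99  99 101 102 102 104 101 101 101  99 102 104  98 101  99 102 103 103 101 100 102 102 100 104 102 104 102 101  98 102 104  98 102 106 104 103 105 104 104 102 105 102
```

>>> {"name": "jog_arm", "arguments": {"rows": [{"x":0,"y":0,"z":0.5,"yaw":0},{"x":0,"y":0,"z":0.5,"yaw":0},{"x":0,"y":0,"z":0,"yaw":0},{"x":0,"y":0,"z":0,"yaw":0},{"x":0,"y":0,"z":0,"yaw":0}], "jaw": 45}}

```text
clock: 11.53
tool_pos: [0.4991, -0.2329, 0.0939]
eef_rot: [0.592, 3.084, -0.002]
force: [-0.9, -2.5, 5.9]
width: 0.0393
gripper_force: 26.8
```

```bash
cat > gap.py <<'E'
from rel import *
import sys
im=ctrl.get_image('wrist');cv2.imwrite(f'pics/{sys.argv[1]}.png',im['color']); o=ctrl.get_obs();print(o['clock'],o['tool_pos'],o['eef_rot'],o['width'],o['gripper_force'],o['force'],o['torque'])
g=cv2.cvtColor(im['color'],cv2.COLOR_BGR2GRAY)
for r in range(192,210,2): print(r,' '.join('%3d'%x for x in g[r,268:354]))
m=ctrl.outline_of('ring','wrist')
if m:
    M=m[0]['mask'];print(m[0]['conf'],M.sum())
    for r in range(175,205,2):
        c=np.flatnonzero(M[r]); 
        if len(c): print(r,[(int(s[0]),int(s[-1])) for s in np.split(c,np.flatnonzero(np.diff(c)>1)+1)])
E
python3 gap.py w10
```

```text
11.5833 [ 0.4991 -0.2329  0.0939] [ 0.5922  3.0842 -0.0017] 0.039202689742632434 26.79287956758344 [-0.6175 -2.6401  6.6548] [-0.6549  0.1349 -0.0335]
192 230 231 233 234 236 236 236 237 237 238 238 237 238 239 242 241 231 215 206 197 194 209 240 254 254 250 224 176 152 154 180 214 230 233 232 233 232 231 231 230 230 231 230 230 229 229 229 230 229 230 229 230 229 229 229 230 229 229 236 248 255 255 254 241 202 158 144 144 161 195 223 230 229 231 231 229 228 227 226 226 225 225 222 211 208 216
194 233 233 232 233 233 235 237 238 239 239 238 237 236 238 246 252 253 252 251 250 250 247 249 252 253 251 240 221 199 187 185 199 222 230 234 237 236 237 237 237 237 238 236 236 238 236 236 235 234 234 235 233 231 230 229 230 228 232 242 249 245 227 205 180 155 142 140 139 141 157 179 200 206 208 209 205 195 178 172 170 168 166 163 149 153 185
196 236 233 235 235 235 237 239 241 242 244 243 242 241 244 249 252 252 252 252 252 252 253 253 253 253 253 252 252 252 251 251 250 239 203 187 188 202 212 219 218 221 223 227 228 230 232 232 234 235 234 235 235 232 228 219 211 207 216 240 243 217 174 1
[... 1939 characters left out ...]
133 127 123 125 128 129 118 113 113 113 113 110 111 111 112 109 110 109 109 107 108 106 106 103 104 105 106 113 123 125 127 123 114 114 115 112 116 109 109 112 108 103 105 103 108 106 102 101 101 101  98 104  99 104 103 102 106 105 105  95  74
0.87 1076
175 [(288, 293), (333, 338)]
177 [(288, 293), (333, 338)]
179 [(288, 294), (333, 338)]
181 [(288, 294), (332, 337)]
183 [(289, 295), (331, 337)]
185 [(289, 295), (330, 336)]
187 [(290, 295), (329, 335)]
189 [(290, 296), (328, 334)]
191 [(288, 296), (328, 333)]
193 [(283, 298), (328, 332)]
195 [(282, 301), (327, 332)]
197 [(282, 302), (323, 332)]
199 [(283, 286), (293, 301), (321, 327)]
201 [(295, 301), (321, 326)]
203 [(296, 300), (321, 325)]
```

>>> {"name": "jog_arm", "arguments": {"rows": [{"x":0,"y":0,"z":0.6,"yaw":0},{"x":0,"y":0,"z":0.6,"yaw":0},{"x":0,"y":0,"z":0,"yaw":0},{"x":0,"y":0,"z":0,"yaw":0},{"x":0,"y":0,"z":0,"yaw":0}], "jaw": 40}}

```text
clock: 12.05
tool_pos: [0.4989, -0.2328, 0.095]
eef_rot: [0.592, 3.085, -0.001]
force: [-0.7, -2.5, 5.3]
width: 0.0346
gripper_force: 32.4
```

```bash
python3 gap.py w11
```

```text
12.1 [ 0.4989 -0.2328  0.095 ] [ 0.5926  3.0846 -0.0012] 0.035119398277334825 32.43733421782963 [-1.5787 -3.4629  5.6627] [-0.6622  0.175   0.0354]
192 230 231 233 234 236 235 236 237 235 237 238 241 238 228 225 214 206 206 225 248 254 253 244 209 164 155 182 214 224 219 216 222 231 233 234 233 233 232 231 232 230 229 230 231 230 229 229 230 229 228 228 229 230 229 229 230 229 230 227 227 230 242 253 251 235 220 194 160 161 196 223 231 231 229 229 229 227 226 226 227 221 212 208 206 207 206
194 235 233 233 232 232 236 238 238 239 240 245 249 252 252 252 252 250 249 249 250 252 252 248 232 208 188 178 182 178 163 162 192 224 234 237 237 237 238 238 237 238 237 237 237 236 236 236 235 236 235 234 233 233 233 233 232 232 229 219 190 174 180 202 203 178 164 154 147 149 167 197 205 205 206 204 193 179 168 169 168 162 145 142 143 142 145
196 235 234 235 234 235 238 240 241 243 243 247 251 252 252 252 251 252 252 252 252 253 252 252 252 252 251 250 249 241 204 160 154 169 188 198 206 210 213 216 218 217 219 223 226 229 229 230 231 233 234 233 235 235 236 236 232 222 212 199 174 156 156 161 
[... 1922 characters left out ...]
3 108 106 107 106 104 102 101  98  97 100 101 102  98  98  95  96  96  96  97  96  99  98  95  93  99  99  98  99  96 101  94  96  98  98 102 102 100 101  98  98  99  97  99  99  99 102 100  99  97  97  99  94  95  98  98 101  95 100  94  98  98  97  86  71
0.9 811
175 [(286, 290), (335, 338)]
177 [(286, 290), (335, 339)]
179 [(286, 290), (334, 338)]
181 [(287, 290), (334, 338)]
183 [(288, 291), (333, 337)]
185 [(288, 291), (332, 336)]
187 [(288, 291), (331, 335)]
189 [(288, 291), (331, 335)]
191 [(287, 292), (330, 334)]
193 [(281, 292), (330, 334)]
195 [(280, 295), (329, 335)]
197 [(279, 296), (326, 338)]
199 [(291, 296), (325, 330)]
201 [(292, 296), (325, 328)]
203 [(293, 295), (325, 327)]
```

>>> {"name": "jog_arm", "arguments": {"rows": [{"x":0,"y":0,"z":0.6,"yaw":0},{"x":0,"y":0,"z":0.6,"yaw":0},{"x":0,"y":0,"z":0,"yaw":0},{"x":0,"y":0,"z":0,"yaw":0},{"x":0,"y":0,"z":0,"yaw":0}], "jaw": 35.5}}

```text
clock: 12.57
tool_pos: [0.4987, -0.2323, 0.0958]
eef_rot: [-0.593, -3.085, -0.0]
force: [0.0, -2.8, 2.6]
width: 0.0314
gripper_force: 35.4
```

```bash
python3 gap.py w12
```

```text
12.6167 [ 0.4988 -0.2323  0.0958] [-0.5929 -3.085  -0.    ] 0.031002326581380135 35.3757123950345 [-0.1232 -2.7326  1.6718] [-0.704   0.0208 -0.0455]
192 230 233 233 235 235 235 236 239 239 230 207 184 168 169 195 242 255 255 253 234 186 155 150 151 151 167 203 228 234 235 235 234 233 233 232 231 232 231 230 230 229 229 230 229 229 228 229 229 229 229 229 229 230 229 228 229 228 228 225 226 227 227 231 245 254 255 249 227 184 151 144 159 196 224 230 228 227 226 226 226 222 212 204 205 206 202
194 234 231 232 232 234 236 238 246 252 252 251 250 248 242 236 240 250 253 251 238 202 169 158 154 155 154 172 208 231 236 235 236 236 237 236 237 237 237 237 237 236 237 236 236 236 235 235 235 234 234 234 233 232 233 232 231 229 226 210 182 170 166 171 181 198 196 183 163 153 145 141 146 168 196 204 196 180 170 165 166 162 147 141 142 140 142
196 234 234 234 234 235 238 241 248 251 251 251 251 252 252 252 252 252 252 251 250 247 243 235 227 215 195 160 158 167 174 179 180 189 198 206 211 213 217 220 219 223 223 226 228 228 230 233 233 235 233 235 235 237 237 237 237 238 234 224 185 152 145 14
[... 1937 characters left out ...]
  98  95 100  96  96  97  94  96  96  94  95  97  96  93  97  98  99  99  96  94  97  95  95  97  97  98  97  96  98  95  96  97  99  99 100 100  98  98  98  99  99  98  99  97 100 100 101 100  96 101 102 100 100 102  97 102  99 101  97  86  70
0.62 906
175 [(283, 288), (335, 339)]
177 [(283, 287), (335, 340)]
179 [(283, 287), (335, 340)]
181 [(283, 288), (335, 339)]
183 [(283, 288), (335, 339)]
185 [(284, 289), (335, 339)]
187 [(284, 289), (334, 338)]
189 [(284, 289), (333, 337)]
191 [(284, 288), (333, 336)]
193 [(277, 288), (333, 336)]
195 [(276, 289), (332, 337)]
197 [(275, 292), (330, 342)]
199 [(275, 278), (287, 292), (327, 332)]
201 [(289, 292), (326, 331)]
203 [(290, 291), (327, 330)]
```

>>> {"name": "jog_arm", "arguments": {"rows": [{"x":0,"y":0,"z":1.5,"yaw":0},{"x":0,"y":0,"z":2,"yaw":0},{"x":0,"y":0,"z":3,"yaw":0},{"x":0,"y":0,"z":4,"yaw":0},{"x":0,"y":0,"z":4,"yaw":0}]}}

```text
clock: 13.08
tool_pos: [0.498, -0.2314, 0.1104]
eef_rot: [-0.593, -3.083, -0.002]
force: [0.4, -0.1, -2.5]
width: 0.031
gripper_force: 33.5
```

>>> {"name": "jog_arm", "arguments": {"rows": [{"x":0,"y":0,"z":10,"yaw":0},{"x":0,"y":0,"z":16,"yaw":0},{"x":0,"y":0,"z":16,"yaw":0},{"x":0,"y":0,"z":16,"yaw":0},{"x":0,"y":0,"z":10,"yaw":0}]}}

```text
clock: 13.5
tool_pos: [0.4993, -0.2325, 0.1808]
eef_rot: [0.593, 3.083, -0.001]
force: [-0.1, 0.9, -1.3]
width: 0.0313
gripper_force: 33.5
```

```bash
cat > rm.py <<'E'
from rel import *
import sys
im=ctrl.get_image('wrist');cv2.imwrite(f'pics/{sys.argv[1]}.png',im['color']); o=ctrl.get_obs();print(o['clock'],o['tool_pos'],o['eef_rot'],o['width'],o['gripper_force'],o['force'],o['torque'])
for n in ['ring','carousel','eye_left','eye_right']: print(n,[(np.round(a['xyz'],4),round(a['conf'],2)) for a in ctrl.pinpoint(n,'wrist')[:2]])
m=ctrl.outline_of('ring','wrist')
if m:
    M=m[0]['mask'];print(m[0]['conf'],M.sum())
    rr=np.flatnonzero(M.any(1))
    for r in range(rr[0],rr[-1]+1,3):
        c=np.flatnonzero(M[r]); 
        if len(c): print(r,[(int(s[0]),int(s[-1])) for s in np.split(c,np.flatnonzero(np.diff(c)>1)+1)])
E
python3 rm.py w13
```

```text
13.55 [ 0.5001 -0.2331  0.1822] [ 0.5918  3.0803 -0.0035] 0.0311473233128292 33.51008175406605 [ 1.02   -0.3646 -1.293 ] [-0.0278 -0.0634  0.0226]
ring [(array([ 0.4913, -0.2536,  0.1061]), 0.22), (array([0.5124, 0.027 , 0.0002]), 0.18)]
carousel [(array([0.5158, 0.0295, 0.0008]), 0.79), (array([ 0.5094, -0.2225,  0.1078]), 0.73)]
eye_left [(array([ 0.5061, -0.2225,  0.1044]), 0.84)]
eye_right [(array([ 0.4856, -0.2518,  0.1126]), 0.84)]
0.9 773
140 [(314, 316)]
143 [(311, 320)]
146 [(309, 322)]
149 [(307, 323)]
152 [(304, 308), (320, 325)]
155 [(301, 306), (322, 326)]
158 [(296, 304), (324, 328)]
161 [(292, 301), (326, 332)]
164 [(289, 295), (330, 335)]
167 [(287, 292), (333, 337)]
170 [(286, 290), (336, 339)]
173 [(285, 289), (337, 340)]
176 [(285, 289), (337, 340)]
179 [(285, 289), (337, 340)]
182 [(285, 290), (337, 340)]
185 [(286, 290), (336, 338)]
188 [(286, 290), (335, 338)]
191 [(284, 290), (334, 337)]
194 [(278, 290), (333, 338)]
197 [(277, 293), (331, 343)]
200 [(290, 293), (328, 333)]
203 [(292, 292), (328, 331)]
```

>>> {"name": "jog_arm", "arguments": {"rows": [{"x":2,"y":8,"z":4,"yaw":0},{"x":4,"y":14,"z":4,"yaw":0},{"x":6,"y":20,"z":2,"yaw":0},{"x":6,"y":22,"z":0,"yaw":0},{"x":6,"y":22,"z":0,"yaw":0}]}}

```text
clock: 14.22
tool_pos: [0.5227, -0.145, 0.1881]
eef_rot: [-0.594, -3.084, -0.001]
force: [0.3, 0.1, -2.3]
width: 0.0308
gripper_force: 33.6
```

>>> {"name": "jog_arm", "arguments": {"rows": [{"x":6,"y":22,"z":0,"yaw":0},{"x":6,"y":22,"z":0,"yaw":0},{"x":6,"y":22,"z":0,"yaw":0},{"x":6,"y":22,"z":0,"yaw":0},{"x":6,"y":22,"z":0,"yaw":0}]}}

```text
clock: 14.63
tool_pos: [0.5524, -0.0345, 0.1879]
eef_rot: [-0.593, -3.083, -0.001]
force: [-0.1, -0.6, -2.7]
width: 0.0309
gripper_force: 33.5
```

>>> {"name": "jog_arm", "arguments": {"rows": [{"x":6,"y":20,"z":0,"yaw":0},{"x":5,"y":16,"z":0,"yaw":0},{"x":3,"y":8,"z":0,"yaw":0},{"x":0,"y":2,"z":0,"yaw":0},{"x":0,"y":0,"z":0,"yaw":0}]}}

```text
clock: 15.05
tool_pos: [0.5664, 0.0101, 0.1881]
eef_rot: [-0.591, -3.084, 0.001]
force: [-0.9, -0.1, -2.1]
width: 0.0311
gripper_force: 33.4
```

```bash
python3 rm.py w14; python3 - <<'E'
from rel import *
im=ctrl.get_image('wrist');o=ctrl.get_obs();print(o['tool_pos'],o['eef_rot'])
i=im['color'].astype(int)
for z in(0.013,.035,.06,.075): print(z,proj(im,[[.5175,.029,z]])[0])
u,v=proj(im,[[.5175,.029,.05]])[0].astype(int)
sat=i.max(2)-i.min(2); g=i.mean(2)
for r in range(max(v-40,0),v+45,3): print(r,' '.join('%3d'%(g[r,c] if sat[r,c]<45 else 0) for c in range(u-36,u+40,3)))
print(u-36)
E
```

```text
15.1 [0.5663 0.0095 0.1882] [-0.5923 -3.0842  0.0008] 0.03132826444148536 33.44891695305705 [ 0.2345  0.2173 -2.198 ] [0.0181 0.0142 0.028 ]
ring []
carousel [(array([0.5167, 0.029 , 0.0006]), 0.78)]
eye_left [(array([0.5739, 0.0231, 0.1131]), 0.69)]
eye_right [(array([ 0.556 , -0.0081,  0.1189]), 0.97), (array([ 0.6845,  0.1188, -0.001 ]), 0.46)]
0.9 919
139 [(313, 318)]
142 [(311, 320)]
145 [(309, 322)]
148 [(306, 324)]
151 [(304, 310), (319, 325)]
154 [(302, 307), (321, 326)]
157 [(298, 305), (323, 328)]
160 [(293, 303), (325, 331)]
163 [(289, 297), (328, 335)]
166 [(287, 293), (332, 337)]
169 [(286, 291), (334, 339)]
172 [(285, 290), (335, 340)]
175 [(285, 289), (336, 341)]
178 [(284, 289), (336, 341)]
181 [(285, 289), (336, 341)]
184 [(286, 290), (335, 340)]
187 [(286, 290), (334, 339)]
190 [(286, 290), (334, 338)]
193 [(278, 290), (333, 338)]
196 [(277, 294), (333, 343)]
199 [(277, 280), (288, 294), (328, 333)]
202 [(290, 293), (328, 331)]
205 [(329, 330)]
[0.5667 0.0089 0.1885] [-0.5949 -3.0846  0.0001]
0.013 [315.3893 106.3671]
0.035 [315.4009 108.8109]
0.06 [315.4164 112.054
[... 2454 characters left out ...]
   0   0   0   0   0   0   0   0   0   0   0   0
139   0   0   0   0   0   0   0   0   0   0   0   0 230   0   0   0   0   0   0   0   0   0   0   0   0   0
142   0   0   0   0   0   0   0   0   0   0   0 251 249 246   0   0   0   0   0   0   0   0   0   0   0   0
145   0   0   0   0   0   0   0   0   0   0 252 250 249 247 203   0   0   0   0   0   0   0   0   0   0   0
148   0   0   0   0   0   0   0   0   0 248 250 242 249 244 241   0   0   0   0   0   0   0   0   0   0   0
151   0   0   0   0   0   0   0   0 239 253 211   0   0   0 250 210   0   0   0   0   0   0   0   0   0   0
154   0   0   0   0   0   0   0   0 253 224   0   0   0   0 244 246   0   0   0   0   0   0   0   0   0   0
279
```

```bash
python3 - <<'E'
from rel import *
i=cv2.imread('pics/w14.png').astype(int)
g=i.min(2)
print('blue/min channel; cols 286..338')
for r in range(84,135,2): print(r,' '.join('%3d'%x for x in g[r,288:338]))
E
```

```text
blue/min channel; cols 286..338
84 101  90  95 100 104 102 101 104 107 108 108 104 103 103  98  95  95  94  94 100 101 102 103 105 104  99 102 100  99 101 102  98  98  94  95  98  98  99  98  97 100 101 101 102  98  96  95  94  96  94
86  95 101 105 101 102 101  99 103 106 105 105 105 103 104 103 101  98  94  97  96 101 103 100 105 101 105 103 104 103 100 101  99 101  97  94  94  98  98  96 104 102 101 103  97  98  99 102  96  94  99
88 102 102 107 103 103 102 102 103 100 103 104 105 106 101 103  99 100 108 114 130 149 165 178 191 205 213 214 197 183 169 154 136 121 111 105 100  97  94  99  97  99 101  98  98 100  97  97  97  93  94
90 101 102 102 104 100 100 102 103 100 103 102 104 108 103 115 143 194 227 241 247 248 246 246 245 239 235 237 241 243 241 242 242 240 237 223 180 136 108  88  83  92  98  99 101 103  97  99  98  97  96
92  99  98 100 105 101 102 102 104 102 103 105 115 145 186 227 239 245 240 235 233 226 224 224 228 223 216 206 201 198 199 199 199 204 209 207 215 215 192 144  98  85  89  96 100 100  98  97  97  95  97
94  99 101  99 105 101 104 100 102 107 119 163 218 24
[... 3527 characters left out ...]
 249 250 251 251 250 250 246 237 209 161 122 101  77  69  71  68  68  66  67  61  67  63
130 103 105 105 102 105 105 107 107 104  99 101  97 104 118 138 170 214 235 245 247 248 248 249 250 250 250 249 249 249 249 250 250 240 221 183 157 130 107  95  94  91  81  77  70  71  72  76  71  69  62
132 105 107 103 101 101 105 105 105 107 101 105 103  99 101 107 109 124 142 161 178 194 209 224 234 238 239 230 222 209 196 185 169 139 118 113 115 109 105 105 104 106 102  97 100  97  95  95  88  81  78
134 102 101 101 105 104 107 106 109 104 105 101 103  97 101 100 101 106 105 105 106 107 114 119 127 134 130 125 116 109 107 102 100  98  97 101 102 103 105 104 103 105  98 103 101 103 104 100  93  88 101
```

```bash
python3 - <<'E'
from rel import *
from scipy.optimize import least_squares
im=ctrl.get_image('wrist');o=ctrl.get_obs();print(o['tool_pos'])
t=np.linspace(0,2*np.pi,181)
def f(p,full=0):
    x,y,zh=p
    def circ(r,z):
        return proj(im,np.c_[x+r*np.cos(t),y+r*np.sin(t),np.full(len(t),z)])
    h=circ(.0165,zh);d=circ(.011,zh+.030)
    m=np.array([h[:,0].min(),h[:,0].max(),h[:,1].min(),d[:,0].max(),d[:,1].max(),d[:,1].min()])
    return m-np.array([292.9,334.0,88.5,328.3,132.8,103.5])
r=least_squares(f,[.517,.029,.04]);print(r.x,r.fun)
# ring geometry in same image: widest inner cols 289.5..335.5 @ row ~177; coil tip row139
T=R.from_rotvec(o['eef_rot']).as_matrix();ex=np.array([T[1,1],-T[0,1]]);ey=np.array([T[0,1],T[1,1]])
for z in(.112,.115,.118):
    L=atz(im,(284.5,177.5),z)[:2];Rr=atz(im,(341.3,177.5),z)[:2];c=atz(im,(315.5,138.5),z)[:2];m=(L+Rr)/2
    e1=atz(im,(294.2,197),z)[:2];e2=atz(im,(328,201),z)[:2]
    print(z,'outer width',np.linalg.norm(Rr-L),'mid rel tool',(m-o['tool_pos'][:2])@ex*1e3,(m-o['tool_pos'][:2])@ey*1e3,'coil tip rel',(c-o['tool_pos'][:2])@ex*1e3,(c-o['tool_pos'][:2])@ey*1e3,'gap',np.linalg.norm(e2-e1))
print('spindle rel tool',(r.x[:2]-o['tool_pos'][:2])@ex*1e3,(r.x[:2]-o['tool_pos'][:2])@ey*1e3)
E
```

```text
[0.5667 0.009  0.1886]
[0.5178 0.0272 0.055 ] [-0.6403  0.2411  2.4352  0.357   0.0288 -2.2147]
0.112 outer width 0.037581728010722126 mid rel tool -16.067647731781953 -1.3211571797254438 coil tip rel -42.05315239760492 0.41218016056963674 gap 0.023002938265017505
0.115 outer width 0.037068048153260834 mid rel tool -16.97355629689863 -1.2996348906062292 coil tip rel -42.60388223520297 0.4100106046081574 gap 0.022688526270822018
0.118 outer width 0.03655436829579959 mid rel tool -17.879464862015304 -1.2781126014870137 coil tip rel -43.154612072800916 0.407841048646718 gap 0.022374114276626483
spindle rel tool -52.18335831600669 -1.3050442671195501
```

>>> {"name": "jog_arm", "arguments": {"rows": [{"x":-8,"y":3,"z":0,"yaw":0},{"x":-12,"y":5,"z":0,"yaw":0},{"x":-9,"y":4,"z":-4,"yaw":0},{"x":-4.2,"y":1.2,"z":-8,"yaw":0},{"x":0,"y":0,"z":-8,"yaw":0}]}}

```text
clock: 15.87
tool_pos: [0.532, 0.0234, 0.1682]
eef_rot: [-0.592, -3.084, 0.0]
force: [-0.1, -0.4, -2.6]
width: 0.0309
gripper_force: 33.6
```

>>> {"name": "jog_arm", "arguments": {"rows": [{"x":0,"y":0,"z":-3,"yaw":0},{"x":0,"y":0,"z":0,"yaw":0},{"x":0,"y":0,"z":0,"yaw":0},{"x":0,"y":0,"z":0,"yaw":0},{"x":0,"y":0,"z":0,"yaw":0}]}}

```text
clock: 16.28
tool_pos: [0.5342, 0.0226, 0.1657]
eef_rot: [0.593, 3.084, 0.0]
force: [-0.6, 0.3, -1.5]
width: 0.0311
gripper_force: 33.6
```

```bash
python3 rm.py w15; python3 - <<'E'
from rel import *
i=cv2.imread('pics/w15.png').astype(int)
g=i.min(2)
for r in range(136,206,2): print(r,' '.join('%3d'%x for x in g[r,276:352:2]))
E
```

```text
16.3333 [0.5341 0.0227 0.1657] [0.5931 3.0843 0.0001] 0.03075974157967224 33.559491670603165 [ 0.1509  0.0321 -1.9166] [-0.0102  0.0679  0.0296]
ring [(array([0.5284, 0.0023, 0.0896]), 0.32)]
carousel [(array([0.516 , 0.0274, 0.0023]), 0.92)]
eye_left [(array([0.5419, 0.0317, 0.0897]), 0.93), (array([ 0.4809, -0.2303, -0.0014]), 0.62)]
eye_right [(array([0.521 , 0.0052, 0.0982]), 0.62)]
0.72 870
140 [(313, 317)]
143 [(310, 320)]
146 [(308, 322)]
149 [(306, 324)]
152 [(304, 309), (320, 326)]
155 [(301, 306), (322, 327)]
158 [(297, 304), (323, 329)]
161 [(292, 300), (325, 333)]
164 [(289, 294), (329, 336)]
167 [(287, 291), (333, 338)]
170 [(286, 290), (335, 339)]
173 [(285, 289), (336, 340)]
176 [(285, 289), (337, 341)]
179 [(285, 289), (336, 341)]
182 [(285, 290), (336, 341)]
185 [(286, 290), (335, 339)]
188 [(286, 290), (334, 338)]
191 [(285, 290), (333, 338)]
194 [(278, 290), (333, 338)]
197 [(277, 294), (330, 344)]
200 [(290, 293), (328, 333)]
203 [(291, 293), (328, 331)]
136  99 101 107 109 101 101 103 105 104 104 108 139 225 246 239 223 199 172 160 151 149 145 161 183 215 215 122
[... 4648 characters left out ...]
 150 152 148 141  98  94  99 104 112 125 151 150 140 143 142 147 163 162 163
198 224 233 191 171 191 222 236 243 236 217 165 161 159 156 155 158 154 154 153 150 149 151 153 132  92 113 138 140 144 143 142 140 145 146 149 160 159 159
200 202 173 149 151 145 146 150 175 161 158 158 154 154 149 151 153 149 151 156 155 159 156 158 152  99 103 144 156 146 129 128 127 132 129 130 144 158 163
202 220 175 148 148 146 139 134 144 152 148 150 151 149 153 150 152 158 160 160 162 162 161 162 164 120  99 149 153 134 126 128 131 129 127 128 140 164 163
204 234 204 152 148 146 144 141 134 150 150 151 152 156 159 160 160 162 162 168 165 164 164 165 163 131  95 139 147 131 127 128 126 128 123 125 141 159 158
```

```bash
python3 - <<'E'
from rel import *
im=ctrl.get_image('wrist');o=ctrl.get_obs();print(o['tool_pos'],o['clock'])
T=R.from_rotvec(o['eef_rot']).as_matrix();ex=np.array([T[1,1],-T[0,1]]);ey=np.array([T[0,1],T[1,1]])
rl=lambda p:np.round([(p-o['tool_pos'][:2])@ex*1e3,(p-o['tool_pos'][:2])@ey*1e3],2)
for z in(.075,.080,.085):
    a=atz(im,(312,170.5),z)[:2];b=atz(im,(312,186.5),z)[:2]; l=atz(im,(294.7,171),z)[:2];r=atz(im,(329.3,171),z)[:2]
    print(z,'center',rl(a),'from bottom edge',rl(b)-[11,0],'width',np.linalg.norm(l-r), (l+r)/2)
for z in(.093,.0955):
    m=(atz(im,(284.7,177.5),z)[:2]+atz(im,(341.5,177.5),z)[:2])/2;print('ring',z,rl(m),rl(atz(im,(315.2,138.7),z)[:2]))
E
```

```text
[0.5336 0.0229 0.1656] 16.6333
0.075 center [-16.83  -1.88] from bottom edge [-16.05  -1.92] width 0.024207997598528083 [0.5176 0.0272]
0.08 center [-18.23  -1.83] from bottom edge [-17.7   -1.87] width 0.023689768726652974 [0.5163 0.0278]
0.085 center [-19.64  -1.79] from bottom edge [-19.36  -1.83] width 0.023171539854777955 [0.515  0.0283]
ring 0.093 [-17.17  -1.01] [-42.57   0.37]
ring 0.0955 [-17.92  -1.  ] [-43.03   0.37]
```

>>> {"name": "jog_arm", "arguments": {"rows": [{"x":-1,"y":-0.3,"z":0,"yaw":0},{"x":0,"y":0,"z":-4,"yaw":0},{"x":0,"y":0,"z":-4,"yaw":0},{"x":0,"y":0,"z":-4,"yaw":0},{"x":0,"y":0,"z":-2,"yaw":0}]}}

```text
clock: 17.05
tool_pos: [0.5321, 0.0226, 0.1507]
eef_rot: [-0.593, -3.084, 0.0]
force: [-0.4, 0.2, -2.9]
width: 0.0312
gripper_force: 33.6
```

>>> {"name": "jog_arm", "arguments": {"rows": [{"x":0,"y":0,"z":-2,"yaw":0},{"x":0,"y":0,"z":-2,"yaw":0},{"x":0,"y":0,"z":-2,"yaw":0},{"x":0,"y":0,"z":0,"yaw":0},{"x":0,"y":0,"z":0,"yaw":0}]}}

```text
clock: 17.47
tool_pos: [0.5325, 0.0226, 0.1454]
eef_rot: [-0.593, -3.085, -0.0]
force: [-0.4, -0.0, -1.7]
width: 0.0309
gripper_force: 33.6
```

```bash
python3 rm.py w16; python3 - <<'E'
from rel import *
i=cv2.imread('pics/w16.png').astype(int)
g=i.min(2)
for r in range(156,204,2): print(r,' '.join('%3d'%x for x in g[r,276:352:2]))
E
```

```text
17.5167 [0.5326 0.0225 0.1455] [ 0.5929  3.085  -0.    ] 0.030995661164725345 33.56088503584033 [ 0.2355 -0.2055 -2.364 ] [0.0265 0.0617 0.0301]
ring [(array([ 0.687 , -0.1796,  0.0018]), 0.53), (array([ 0.5167,  0.0285, -0.0001]), 0.45)]
carousel [(array([0.5163, 0.0307, 0.0007]), 0.61)]
eye_left [(array([0.5428, 0.0337, 0.0717]), 0.88)]
eye_right [(array([0.5186, 0.0058, 0.0765]), 0.74)]
0.93 1031
139 [(315, 316)]
142 [(311, 320)]
145 [(308, 321)]
148 [(306, 323)]
151 [(303, 310), (319, 325)]
154 [(301, 308), (321, 327)]
157 [(296, 306), (322, 329)]
160 [(292, 303), (323, 332)]
163 [(288, 299), (326, 335)]
166 [(287, 294), (330, 337)]
169 [(285, 292), (333, 339)]
172 [(284, 291), (335, 340)]
175 [(284, 290), (336, 341)]
178 [(284, 290), (336, 341)]
181 [(285, 290), (336, 341)]
184 [(286, 291), (335, 340)]
187 [(286, 291), (334, 339)]
190 [(286, 290), (333, 338)]
193 [(278, 291), (333, 338)]
196 [(277, 295), (331, 342)]
199 [(278, 279), (288, 295), (327, 334)]
202 [(290, 294), (328, 332)]
205 [(292, 292), (328, 330)]
156 106 101 104 105 110 104 105 105 216 247 227 237 251 253 232 21
[... 2977 characters left out ...]
 249 249 250 251 251 247 203 126 105 169 208 176 152 155 151 152 135 127 133
196 202 248 244 239 246 242 243 245 239 206 158 159 161 166 205 241 248 249 251 250 249 249 250 239 174 110 109 113 126 152 151 141 148 145 143 155 153 151
198 225 246 226 149 177 212 231 228 232 234 167 161 160 159 158 170 187 212 233 239 227 195 180 128 101 103 132 143 145 141 143 138 145 149 150 151 152 151
200 206 185 158 144 140 141 142 156 162 192 157 156 153 155 151 150 153 150 154 164 146 109  93 100  97 103 150 156 144 131 128 129 132 134 128 140 155 156
202 222 175 148 145 145 141 135 145 153 146 152 151 151 151 152 152 153 153 159 160 160 147 105  99  98 107 145 151 137 127 125 129 130 128 124 138 161 165
```

```bash
python3 - <<'E'
from rel import *
im=ctrl.get_image('wrist');o=ctrl.get_obs();print(o['tool_pos'],o['clock'])
T=R.from_rotvec(o['eef_rot']).as_matrix();ex=np.array([T[1,1],-T[0,1]]);ey=np.array([T[0,1],T[1,1]])
rl=lambda p:np.round([(p-o['tool_pos'][:2])@ex*1e3,(p-o['tool_pos'][:2])@ey*1e3],2)
for z in(.075,.080,.085):
    b=atz(im,(313.3,198.5),z)[:2]; t=atz(im,(313.3,166),z)[:2]; l=atz(im,(295.3,182),z)[:2];r=atz(im,(331.5,182),z)[:2]
    print(z,'center',rl((l+r)/2),'from bottom edge',rl(b)-[11,0],'top',rl(t)+[11,0],'width',np.linalg.norm(l-r))
for z in(.0715,.0752):
    m=(atz(im,(284,177.5),z)[:2]+atz(im,(341.5,177.5),z)[:2])/2;print('ring',z,rl(m),rl(atz(im,(315.2,138.5),z)[:2]))
E
```

```text
[0.5326 0.0225 0.1457] 17.8167
0.075 center [-14.77  -0.81] from bottom edge [-14.4  -0.9] top [-14.46  -0.85] width 0.023404745073926436
0.08 center [-16.36  -0.78] from bottom edge [-16.25  -0.87] top [-15.79  -0.82] width 0.022856817698486142
0.085 center [-17.94  -0.76] from bottom edge [-18.1   -0.84] top [-17.12  -0.79] width 0.02230889032304575
ring 0.0715 [-16.75  -1.25] [-42.46   0.37]
ring 0.0752 [-17.87  -1.22] [-43.14   0.37]
```

>>> {"name": "jog_arm", "arguments": {"rows": [{"x":0,"y":0,"z":-3,"yaw":0},{"x":0,"y":0,"z":-3,"yaw":0},{"x":0,"y":0,"z":-3,"yaw":0},{"x":0,"y":0,"z":-2,"yaw":0},{"x":0,"y":0,"z":0,"yaw":0}]}}

```text
clock: 18.23
tool_pos: [0.5321, 0.0226, 0.1338]
eef_rot: [-0.593, -3.084, 0.0]
force: [-0.1, 0.2, -1.3]
width: 0.0312
gripper_force: 33.6
```

>>> {"name": "jog_arm", "arguments": {"rows": [{"x":0,"y":0,"z":-1.5,"yaw":0},{"x":0,"y":0,"z":-1.5,"yaw":0},{"x":0,"y":0,"z":-1,"yaw":0},{"x":0,"y":0,"z":0,"yaw":0},{"x":0,"y":0,"z":0,"yaw":0}]}}

```text
clock: 18.65
tool_pos: [0.5326, 0.0226, 0.1305]
eef_rot: [-0.593, -3.085, -0.0]
force: [0.2, 0.1, -2.7]
width: 0.0311
gripper_force: 33.6
```

>>> {"name": "jog_arm", "arguments": {"rows": [{"x":0,"y":0,"z":-1,"yaw":0},{"x":0,"y":0,"z":-1,"yaw":0},{"x":0,"y":0,"z":0,"yaw":0},{"x":0,"y":0,"z":0,"yaw":0},{"x":0,"y":0,"z":0,"yaw":0}]}}

```text
clock: 19.07
tool_pos: [0.5326, 0.0225, 0.1285]
eef_rot: [0.593, 3.085, -0.0]
force: [0.6, -0.5, -2.5]
width: 0.0309
gripper_force: 33.6
```

>>> {"name": "jog_arm", "arguments": {"rows": [{"x":0,"y":0,"z":-1,"yaw":0},{"x":0,"y":0,"z":-1,"yaw":0},{"x":0,"y":0,"z":0,"yaw":0},{"x":0,"y":0,"z":0,"yaw":0},{"x":0,"y":0,"z":0,"yaw":0}]}}

```text
clock: 19.48
tool_pos: [0.5326, 0.0226, 0.1265]
eef_rot: [-0.593, -3.085, -0.0]
force: [0.3, -0.4, -2.4]
width: 0.0309
gripper_force: 33.6
```

>>> {"name": "jog_arm", "arguments": {"rows": [{"x":0,"y":0,"z":-1,"yaw":0},{"x":0,"y":0,"z":-1,"yaw":0},{"x":0,"y":0,"z":0,"yaw":0},{"x":0,"y":0,"z":0,"yaw":0},{"x":0,"y":0,"z":0,"yaw":0}]}}

```text
clock: 19.9
tool_pos: [0.5326, 0.0225, 0.1245]
eef_rot: [0.593, 3.085, 0.0]
force: [-0.4, -0.1, -1.6]
width: 0.0307
gripper_force: 33.6
```

>>> {"name": "jog_arm", "arguments": {"rows": [{"x":0,"y":0,"z":-1,"yaw":0},{"x":0,"y":0,"z":-0.5,"yaw":0},{"x":0,"y":0,"z":0,"yaw":0},{"x":0,"y":0,"z":0,"yaw":0},{"x":0,"y":0,"z":0,"yaw":0}]}}

```text
clock: 20.32
tool_pos: [0.5326, 0.0225, 0.123]
eef_rot: [-0.593, -3.085, 0.0]
force: [0.0, 0.2, -1.2]
width: 0.0311
gripper_force: 33.6
```

>>> {"name": "jog_arm", "arguments": {"rows": [{"x":0,"y":0,"z":-1,"yaw":0},{"x":0,"y":0,"z":-0.5,"yaw":0},{"x":0,"y":0,"z":0,"yaw":0},{"x":0,"y":0,"z":0,"yaw":0},{"x":0,"y":0,"z":0,"yaw":0}]}}

```text
clock: 20.73
tool_pos: [0.5327, 0.0225, 0.1216]
eef_rot: [0.593, 3.085, 0.0]
force: [-0.7, 0.8, -1.0]
width: 0.0309
gripper_force: 33.6
```

>>> {"name": "jog_arm", "arguments": {"rows": [{"x":0,"y":0,"z":-1,"yaw":0},{"x":0,"y":0,"z":-0.5,"yaw":0},{"x":0,"y":0,"z":0,"yaw":0},{"x":0,"y":0,"z":0,"yaw":0},{"x":0,"y":0,"z":0,"yaw":0}]}}

```text
clock: 21.15
tool_pos: [0.533, 0.0225, 0.1204]
eef_rot: [0.593, 3.084, -0.0]
force: [0.2, -1.9, 2.7]
width: 0.031
gripper_force: 34.1
```

```bash
python3 - <<'E'
from rel import *
im=ctrl.get_image('wrist');cv2.imwrite('pics/w17.png',im['color']);o=ctrl.get_obs();print(o['clock'],o['tool_pos'],o['force'],o['torque'])
m=ctrl.outline_of('ring','wrist')
if m:
    M=m[0]['mask'];print(m[0]['conf'],M.sum())
    for r in list(range(138,205,4)):
        c=np.flatnonzero(M[r]); 
        if len(c): print(r,[(int(s[0]),int(s[-1])) for s in np.split(c,np.flatnonzero(np.diff(c)>1)+1)])
E
```

```text
21.2 [0.533  0.0225 0.1203] [ 0.2834 -0.0566  3.2486] [-0.0223 -0.0837  0.0212]
0.86 755
142 [(311, 319)]
146 [(308, 321)]
150 [(305, 323)]
154 [(302, 308), (321, 326)]
158 [(298, 304), (324, 328)]
162 [(292, 299), (326, 333)]
166 [(288, 293), (332, 337)]
170 [(286, 290), (335, 339)]
174 [(284, 288), (336, 340)]
178 [(284, 288), (337, 341)]
182 [(285, 289), (336, 341)]
186 [(286, 290), (335, 339)]
190 [(285, 290), (336, 338)]
194 [(278, 291)]
198 [(277, 281), (284, 294)]
202 [(290, 293)]
```

>>> {"name": "jog_arm", "arguments": {"rows": [{"x":0.7,"y":-0.3,"z":-0.5,"yaw":0},{"x":0,"y":0,"z":-0.5,"yaw":0},{"x":0,"y":0,"z":0,"yaw":0},{"x":0,"y":0,"z":0,"yaw":0},{"x":0,"y":0,"z":0,"yaw":0}], "jaw": 40}}

```text
clock: 21.67
tool_pos: [0.5339, 0.0224, 0.1196]
eef_rot: [0.593, 3.084, 0.001]
force: [0.5, 1.0, 6.6]
width: 0.0345
gripper_force: 30.7
```

```bash
cat > q.py <<'E'
from rel import *
import sys
im=ctrl.get_image('wrist');cv2.imwrite(f'pics/{sys.argv[1]}.png',im['color']);o=ctrl.get_obs();print(o['clock'],o['tool_pos'],o['force'],o['torque'],o['width'])
m=ctrl.outline_of('ring','wrist')
if m:
    M=m[0]['mask'];print(m[0]['conf'],M.sum())
    for r in list(range(134,215,4)):
        c=np.flatnonzero(M[r]); 
        if len(c): print(r,[(int(s[0]),int(s[-1])) for s in np.split(c,np.flatnonzero(np.diff(c)>1)+1)])
E
python3 q.py w18
```

```text
21.7167 [0.5338 0.0224 0.1196] [-0.0445  1.0717  5.2337] [ 0.2236 -0.0593 -0.0263] 0.03426436263365175
0.85 742
138 [(315, 318)]
142 [(311, 321)]
146 [(308, 323)]
150 [(305, 312), (318, 325)]
154 [(302, 309), (322, 327)]
158 [(296, 306), (324, 329)]
162 [(292, 301), (326, 335)]
166 [(289, 295), (332, 338)]
170 [(287, 292), (335, 339)]
174 [(286, 291), (336, 340)]
178 [(286, 291), (336, 340)]
182 [(288, 291), (335, 339)]
186 [(289, 292), (335, 337)]
190 [(288, 291)]
194 [(281, 291)]
```

>>> {"name": "jog_arm", "arguments": {"rows": [{"x":0.7,"y":-0.3,"z":0,"yaw":0},{"x":0,"y":0,"z":-0.5,"yaw":0},{"x":0,"y":0,"z":0,"yaw":0},{"x":0,"y":0,"z":0,"yaw":0},{"x":0,"y":0,"z":0,"yaw":0}], "jaw": 45}}

```text
clock: 22.18
tool_pos: [0.5344, 0.0219, 0.1189]
eef_rot: [0.593, 3.084, 0.0]
force: [0.2, 0.4, 6.6]
width: 0.0385
gripper_force: 26.3
```

>>> {"name": "jog_arm", "arguments": {"rows": [{"x":0.7,"y":-0.3,"z":0,"yaw":0},{"x":0,"y":0,"z":-0.5,"yaw":0},{"x":0,"y":0,"z":0,"yaw":0},{"x":0,"y":0,"z":0,"yaw":0},{"x":0,"y":0,"z":0,"yaw":0}], "jaw": 50}}

```text
clock: 22.6
tool_pos: [0.5347, 0.0216, 0.1181]
eef_rot: [-0.593, -3.085, 0.0]
force: [-0.5, -0.3, 3.5]
width: 0.0424
gripper_force: 19.1
```

```bash
python3 q.py w19
```

```text
22.65 [0.5347 0.0216 0.1181] [-1.0611 -1.0527  4.2827] [0.0801 0.0869 0.0269] 0.04249602654291861
0.72 692
138 [(314, 323)]
142 [(312, 325)]
146 [(310, 326)]
150 [(307, 314), (322, 328)]
154 [(305, 312), (324, 329)]
158 [(300, 309), (325, 331)]
162 [(296, 304), (327, 335)]
166 [(294, 300), (331, 337)]
170 [(293, 298), (333, 339)]
174 [(292, 295), (335, 339)]
178 [(292, 295), (335, 339)]
182 [(293, 294), (335, 338)]
186 [(336, 336)]
194 [(288, 293)]
198 [(288, 294), (335, 339)]
```

>>> {"name": "jog_arm", "arguments": {"rows": [{"x":0.7,"y":-0.3,"z":-0.3,"yaw":0},{"x":0,"y":0,"z":-0.5,"yaw":0},{"x":0,"y":0,"z":0,"yaw":0},{"x":0,"y":0,"z":0,"yaw":0},{"x":0,"y":0,"z":0,"yaw":0}], "jaw": 55}}

```text
clock: 23.12
tool_pos: [0.5352, 0.0214, 0.117]
eef_rot: [-0.593, -3.085, 0.0]
force: [-0.5, 0.1, 1.2]
width: 0.0476
gripper_force: 14.5
```

>>> {"name": "jog_arm", "arguments": {"rows": [{"x":0.4,"y":-0.2,"z":-0.3,"yaw":0},{"x":0,"y":0,"z":-0.5,"yaw":0},{"x":0,"y":0,"z":0,"yaw":0},{"x":0,"y":0,"z":0,"yaw":0},{"x":0,"y":0,"z":0,"yaw":0}], "jaw": 59.3}}

```text
clock: 23.53
tool_pos: [0.5355, 0.0212, 0.1161]
eef_rot: [-0.593, -3.084, 0.0]
force: [-0.4, 0.5, -1.5]
width: 0.0502
gripper_force: 12.4
```

```bash
python3 q.py w20;  python3 - <<'E'
from rel import *
i=cv2.imread('pics/w20.png').astype(int)
g=i.min(2)
for r in range(130,212,3): print(r,' '.join('%3d'%x for x in g[r,276:352:2]))
E
```

```text
23.5833 [0.5355 0.0212 0.1162] [ 0.3375  0.0455 -1.5194] [0.0267 0.0227 0.0444] 0.051006904031136564
0.84 666
138 [(313, 323)]
142 [(311, 324)]
146 [(309, 325)]
150 [(307, 312), (321, 327)]
154 [(305, 310), (323, 328)]
158 [(300, 308), (324, 330)]
162 [(297, 303), (327, 334)]
166 [(294, 300), (330, 336)]
170 [(293, 298), (333, 337)]
174 [(292, 296), (335, 337)]
178 [(293, 295), (335, 337)]
194 [(289, 293)]
198 [(289, 295), (335, 337)]
202 [(289, 291), (334, 337)]
206 [(288, 290), (336, 337)]
210 [(288, 290)]
130 163 164 164 166 149  93  97 107 108 104 108 102 101  95 101 103 103 108 103 106 103 106 102 101  97  99  98 100 104 103 102 102 101  99  96  96  94  97
133 163 164 164 152  96  93 104 109 109 106 106 105 100  97 100 104 106 105 104 103 111 110 104  97  99 100  99 100 105 105  99  96  97  99  97  99  98 100
136 165 167 139  92 102 106 105 106 108 107 109 103 104 102 100 100 105 107 133 225 245 246 221 139 100  97  96  98 100 103 102  98  97  98  97  98  96  96
139 139 101  90  99 106 106 104 107 106 108 104 109 104  98 101 100 108 121 225 251 249 248 247 232 128  98  99  98 10
[... 3081 characters left out ...]
 249 250 251 252 250 251 252 251 251 237 156 150  97  65  87  92  91  93  89
202  99  98 101 104 104 109 207 248 209 152 190 245 252 252 251 251 250 251 251 249 249 250 252 251 250 251 252 247 166 135 146 102 117 129 128 108 103 106
205 101 103 105 105  97 100 215 243 194 151 148 162 217 227 195 197 237 251 250 249 247 241 239 237 206 192 187 162 132 133 143 110 153 165 161 156 154 156
208  98 100  91  94 126 166 238 238 183 153 152 152 148 147 152 157 170 189 169 161 158 156 161 163 151 133 130 129 130 130 127 117 151 153 150 153 149 149
211  89  84  93 128 133 145 223 202 141 127 124 125 122 110 110 117 125 129 133 134 126 127 122 113 109 110 112 113 109 109 102  96 126 125 125 124 118 115
```

>>> {"name": "jog_arm", "arguments": {"rows": [{"x":0,"y":0,"z":1,"yaw":0},{"x":0,"y":0,"z":2,"yaw":0},{"x":0,"y":0,"z":2,"yaw":0},{"x":0,"y":0,"z":2,"yaw":0},{"x":0,"y":0,"z":0,"yaw":0}]}}

```text
clock: 24.05
tool_pos: [0.5361, 0.0211, 0.124]
eef_rot: [0.593, 3.084, 0.0]
force: [0.8, -0.5, -0.6]
width: 0.0509
gripper_force: 12.3
```

>>> {"name": "jog_arm", "arguments": {"rows": [{"x":0,"y":0,"z":3,"yaw":0},{"x":0,"y":0,"z":3,"yaw":0},{"x":0,"y":0,"z":4,"yaw":0},{"x":0,"y":0,"z":5,"yaw":0},{"x":0,"y":0,"z":0,"yaw":0}]}}

```text
clock: 24.47
tool_pos: [0.5365, 0.0211, 0.1396]
eef_rot: [0.592, 3.083, 0.0]
force: [0.3, 0.4, -1.3]
width: 0.0507
gripper_force: 12.3
```

```bash
python3 q.py w21;  python3 - <<'E'
from rel import *
i=cv2.imread('pics/w21.png').astype(int)
g=i.min(2)
for r in range(110,212,3): print(r,' '.join('%3d'%x for x in g[r,276:352:2]))
E
```

```text
24.5167 [0.5363 0.0211 0.1392] [-0.2703 -0.6426 -1.5325] [-0.0011 -0.0427 -0.032 ] 0.05045512005708906
0.95 671
134 [(311, 322)]
138 [(309, 323)]
142 [(307, 312), (321, 324)]
146 [(304, 309), (322, 326)]
150 [(300, 307), (324, 329)]
154 [(297, 302), (327, 333)]
158 [(296, 299), (330, 335)]
162 [(295, 296), (331, 335)]
166 [(332, 335)]
182 [(291, 295)]
186 [(291, 296), (333, 334)]
190 [(291, 295), (332, 334)]
194 [(290, 306), (331, 333)]
198 [(295, 306), (320, 333)]
110 165 161 162 159 160 157 157 143  87 102 100  99 101 105 101 100  97  91 123 154 162 160 161 161 161 161 160 156 159 161 163 164 163 161 156 135  91  87
113 156 158 159 160 163 165 164 147  90 107 100  97 101 103  99 103 102 100  94  88 114 144 156 160 164 162 163 161 163 163 161 161 144 118  92  89  97  95
116 161 165 166 166 165 162 163 124  91 104 103  99  95  98 100 105 106 100  97 101 101  93  83  92 106 122 128 128 116 106  94  91  88  93  94  95  95  95
119 164 166 161 161 159 162 153  93  99 104 104  96  97  92 100 105 103 103 100 103 101 102  98  96  95  99  98 101  96  96  97  94 100  93  96  96  98  94
122 16
[... 3973 characters left out ...]
 153 140 188 183 158 145 149 150 146 154 137 118 153 151 148 151 150 151 154
200  98  91  97 142 157 154 155 154 155 153 152 152 148 151 149 152 155 159 159 158 164 164 146 131 137 137 135 139 140 117 108 151 153 158 162 162 163 164
203  98  93 144 153 153 149 151 162 179 152 144 149 148 139 132 156 161 158 157 155 151 154 152 140 130 127 129 130 127 116 102 158 167 166 167 168 166 165
206  88 133 151 154 155 154 158 177 179 148 148 146 145 139 129 146 156 149 149 151 149 153 146 126 128 126 130 132 125 122 100 140 166 164 164 163 159 159
209 107 154 160 159 162 162 161 176 174 147 149 148 144 137 132 146 152 155 158 157 158 159 151 126 128 127 128 129 129 124 105  98 149 159 159 158 161 160
```

>>> {"name": "jog_arm", "arguments": {"rows": [{"x":0,"y":0,"z":14,"yaw":0},{"x":0,"y":0,"z":20,"yaw":0},{"x":10,"y":-4,"z":14,"yaw":0},{"x":14,"y":-6,"z":0,"yaw":0},{"x":8,"y":-3,"z":0,"yaw":0}]}}

```text
clock: 24.98
tool_pos: [0.5698, 0.0075, 0.1876]
eef_rot: [0.592, 3.081, -0.0]
force: [0.1, -0.2, -2.1]
width: 0.0507
gripper_force: 12.3
```

>>> {"name": "jog_arm", "arguments": {"rows": [{"x":0,"y":0,"z":0,"yaw":0},{"x":0,"y":0,"z":0,"yaw":0},{"x":0,"y":0,"z":0,"yaw":0},{"x":0,"y":0,"z":0,"yaw":0},{"x":0,"y":0,"z":0,"yaw":0}]}}

```text
clock: 25.4
tool_pos: [0.5668, 0.0085, 0.1859]
eef_rot: [-0.592, -3.083, -0.0]
force: [0.2, 1.0, -1.7]
width: 0.0509
gripper_force: 12.3
```

```bash
python3 - <<'E'
from rel import *
im=ctrl.get_image('wrist');cv2.imwrite('pics/w22.png',im['color']);o=ctrl.get_obs();print(o['clock'],o['tool_pos'],o['force'],o['width'])
m=ctrl.outline_of('ring','wrist')
for k in m[:2]:
    M=k['mask'];rr=np.flatnonzero(M.any(1));print(k['conf'],M.sum())
    for r in range(rr[0],rr[-1]+1,2):
        c=np.flatnonzero(M[r]); 
        if len(c): print(r,[(int(s[0]),int(s[-1])) for s in np.split(c,np.flatnonzero(np.diff(c)>1)+1)])
g=im['color'].astype(int).min(2)
for r in range(114,142): print(r,' '.join('%3d'%x for x in g[r,286:342]))
E
```

```text
25.45 [0.567  0.0084 0.186 ] [-0.9047  0.495  -2.0992] 0.0508808575137202
0.61 664
77 [(316, 319)]
79 [(314, 321)]
81 [(313, 322)]
83 [(312, 323)]
85 [(311, 323)]
87 [(310, 314), (319, 324)]
89 [(309, 313), (320, 325)]
91 [(308, 312), (321, 325)]
93 [(306, 311), (322, 326)]
95 [(304, 310), (322, 327)]
97 [(302, 309), (323, 328)]
99 [(300, 306), (325, 330)]
101 [(299, 304), (327, 331)]
103 [(298, 302), (328, 332)]
105 [(298, 301), (329, 333)]
107 [(297, 300), (330, 333)]
109 [(297, 299), (331, 333)]
111 [(332, 333)]
125 [(297, 298)]
127 [(295, 302)]
129 [(294, 303), (327, 332)]
131 [(294, 298), (326, 333)]
133 [(294, 297), (306, 308), (320, 322), (329, 333)]
135 [(294, 298), (305, 308), (319, 322), (329, 333)]
137 [(294, 308), (318, 322), (329, 333)]
139 [(295, 308), (318, 333)]
141 [(300, 307), (318, 332)]
143 [(326, 331)]
114 104 105 102 104 106 108 105 109 144 213 247 250 249 248 249 250 251 250 250 250 249 250 250 251 250 249 249 249 250 251 251 251 250 250 250 251 251 251 251 250 250 250 250 243 208 155 144 148 153 133  93  69  64  66  65  65
115 102 101 106 107 107 105 103 105 1
[... 5418 characters left out ...]
  88 103 115 135
139 101 102 101 103 104 103 119 180 235 246 247 246 246 246 246 246 245 245 245 246 247 238 198 136 103 102 103 103 102 102 112 145 207 241 247 241 224 211 206 202 202 209 220 232 241 245 232 163  93  77  79  89  98 119 134 150
140  99 102 100 100 105 102 117 159 207 229 229 228 229 228 229 234 236 239 243 245 244 233 181 123  97 100 102 104 107 104 113 153 214 244 248 246 243 242 241 241 242 243 246 245 245 246 233 166 100  89 106 109 117 132 147 156
141 101  99 102 101 105 103 103 121 144 154 160 157 160 163 179 189 201 211 221 225 225 207 156 110  94  95 101 104 101 104 113 152 211 240 247 247 246 247 245 245 244 246 247 247 246 245 231 163 106 104 128 138 135 149 155 158
```

```bash
python3 - <<'E'
import cv2
for f in('w5','w22'):
    g=cv2.cvtColor(cv2.imread(f'pics/{f}.png'),cv2.COLOR_BGR2GRAY)
    print(f)
    for r in (198,199,200,201,202,203,204,206,210): print(r,' '.join('%3d'%x for x in g[r,284:338]))
    print('guard',' '.join('%3d'%x for x in g[225,262:274]),'|',' '.join('%3d'%x for x in g[225,350:362]),'| col',' '.join('%3d'%x for x in g[206:222,310]))
E
```

```text
w5
198  41  42  36  45  42  42  41  43  40  43  42  37  41  41  40  39  40  41  38  39  34  42  37  40  45  43  40  41  44  41  41  38  42  40  42  39  46  39  38  43  40  42  43  45  41  44  38  44  41  40  37  38  38  40
199  36  41  43  42  45  39  43  44  39  39  43  41  40  42  42  41  41  42  40  39  41  39  42  42  43  44  41  42  40  42  36  43  40  43  45  44  44  42  40  44  43  47  48  43  43  45  39  37  38  41  42  40  35  41
200  38  42  44  39  40  45  44  51  54  51  51  49  52  48  53  46  51  43  40  40  40  43  43  40  41  45  42  40  42  44  42  42  42  43  49  59  63  60  58  66  81  81  72  65  60  55  54  51  43  41  40  36  40  36
201  44  40  41  34  51  67  80  83  84  85  81  78  78  79  80  77  74  62  49  38  43  39  38  39  42  42  42  40  44  50  42  42  41  51  74  99 101  95  92 106 129 128 117 101  93  86  81  72  54  43  40  41  39  42
202  36  37  35  46  75 110 121 119 116 113 114 114 112 115 114 110 105  91  73  53  46  41  45  44  46  44  40  44  40  42  41  37  42  66 106 139 136 124 118 131 148 151 142 125 121 114 109  95  71  48  37  38  34  
[... 2514 characters left out ...]
52  54  58  67  97 126 133 129 131 128 130 128 132 132 130 131 129 128 114  89  61  53
206  52  52  50  50  51  71 115 162 173 163 151 152 153 147 147 150 147 146 141 135 126  99  67  50  54  52  54  53  53  52  54  54  53  53  50  58  77 103 126 129 129 129 127 127 131 133 129 131 128 126 122 101  73  53
210  50  52  53  52  53  81 132 170 170 152 144 146 145 144 142 142 142 138 133 130 116  95  67  52  50  54  52  55  56  54  56  52  56  56  51  58  75 101 118 127 126 122 124 128 123 126 128 128 127 124 123 112  79  59
guard  44  42  45  43  44  42  45  61  95 115 120 118 | 119 119 116 116 110 101  82  61  51  42  44  43 | col  54  53  54  54  52  63  77  89  98 109 115 117 120 120 116 102
```

>>> {"name": "jog_arm", "arguments": {"rows": [{"x":-3,"y":6,"z":6,"yaw":0.01},{"x":-6,"y":14,"z":6,"yaw":0.02},{"x":-9,"y":20,"z":3,"yaw":0.02},{"x":-10,"y":22,"z":0,"yaw":0.02},{"x":-10,"y":22,"z":0,"yaw":0.02}]}}

```text
clock: 25.92
tool_pos: [0.529, 0.0939, 0.2025]
eef_rot: [0.451, 3.108, 0.001]
force: [-0.6, 1.0, -2.5]
width: 0.0509
gripper_force: 12.3
```

>>> {"name": "jog_arm", "arguments": {"rows": [{"x":-10,"y":22,"z":0,"yaw":0.02},{"x":-10,"y":22,"z":0,"yaw":0.02},{"x":-10,"y":22,"z":0,"yaw":0.02},{"x":-10,"y":22,"z":0,"yaw":0.02},{"x":-10,"y":22,"z":0,"yaw":0}]}}

```text
clock: 26.33
tool_pos: [0.4782, 0.2042, 0.2023]
eef_rot: [0.325, 3.124, 0.001]
force: [-0.1, -0.0, -1.4]
width: 0.0505
gripper_force: 12.3
```

>>> {"name": "jog_arm", "arguments": {"rows": [{"x":-10,"y":22,"z":0,"yaw":0},{"x":-9,"y":18,"z":0,"yaw":0},{"x":-5,"y":10,"z":0,"yaw":0},{"x":-2,"y":4,"z":0,"yaw":0},{"x":0,"y":0,"z":0,"yaw":0}]}}

```text
clock: 26.75
tool_pos: [0.453, 0.2571, 0.2019]
eef_rot: [0.325, 3.124, 0.0]
force: [-0.2, -0.8, -2.1]
width: 0.0509
gripper_force: 12.3
```

```bash
python3 - <<'E'
from rel import *
o=ctrl.get_obs();T=R.from_rotvec(o['eef_rot']).as_matrix();print(o['clock'],o['tool_pos'],-np.arctan2(T[0,1],T[1,1]),o['force'],o['width'])
print(np.round((np.array([.453,.2562])-o['tool_pos'][:2])*1e3,1))
E
```

```text
26.75 [0.453  0.2571 0.2019] -0.20725189733675892 [-0.2459 -0.8195 -2.1248] 0.050862822746484675
[-0.  -0.9]
```

>>> {"name": "jog_arm", "arguments": {"rows": [{"x":0,"y":-0.8,"z":-12,"yaw":0},{"x":0,"y":0,"z":-20,"yaw":0},{"x":0,"y":0,"z":-20,"yaw":0},{"x":0,"y":0,"z":-12,"yaw":0},{"x":0,"y":0,"z":-4,"yaw":0}]}}

```text
clock: 27.17
tool_pos: [0.4532, 0.2539, 0.1317]
eef_rot: [-0.331, -3.121, 0.003]
force: [-0.2, -0.0, -1.1]
width: 0.0507
gripper_force: 12.3
```

>>> {"name": "jog_arm", "arguments": {"rows": [{"x":0,"y":0,"z":-2,"yaw":0},{"x":0,"y":0,"z":-3,"yaw":0},{"x":0,"y":0,"z":-3,"yaw":0},{"x":0,"y":0,"z":-3,"yaw":0},{"x":0,"y":0,"z":0,"yaw":0}]}}

```text
clock: 27.58
tool_pos: [0.4539, 0.2553, 0.1224]
eef_rot: [0.329, 3.124, 0.0]
force: [-0.7, -0.4, -0.7]
width: 0.0505
gripper_force: 12.3
```

>>> {"name": "jog_arm", "arguments": {"rows": [{"x":0,"y":0,"z":-3,"yaw":0},{"x":0,"y":0,"z":-3,"yaw":0},{"x":0,"y":0,"z":-3,"yaw":0},{"x":0,"y":0,"z":0,"yaw":0},{"x":0,"y":0,"z":0,"yaw":0}]}}

```text
clock: 28.0
tool_pos: [0.4535, 0.2553, 0.1132]
eef_rot: [-0.329, -3.124, 0.0]
force: [-0.2, 0.7, -1.4]
width: 0.0507
gripper_force: 12.3
```

>>> {"name": "jog_arm", "arguments": {"rows": [{"x":0,"y":0.6,"z":-4,"yaw":0},{"x":0,"y":0,"z":-5,"yaw":0},{"x":0,"y":0,"z":-5,"yaw":0},{"x":0,"y":0,"z":-5,"yaw":0},{"x":0,"y":0,"z":0,"yaw":0}]}}

```text
clock: 28.42
tool_pos: [0.453, 0.2557, 0.0932]
eef_rot: [-0.329, -3.122, 0.002]
force: [-0.2, -0.1, -0.8]
width: 0.051
gripper_force: 12.3
```

>>> {"name": "jog_arm", "arguments": {"rows": [{"x":0,"y":0,"z":-4,"yaw":0},{"x":0,"y":0,"z":-4,"yaw":0},{"x":0,"y":0,"z":-3,"yaw":0},{"x":0,"y":0,"z":0,"yaw":0},{"x":0,"y":0,"z":0,"yaw":0}]}}

```text
clock: 28.83
tool_pos: [0.4536, 0.2559, 0.0832]
eef_rot: [-0.329, -3.124, 0.0]
force: [-0.4, 0.2, -2.3]
width: 0.0508
gripper_force: 12.3
```

Continue gently until the guard touches.

>>> {"name": "jog_arm", "arguments": {"rows": [{"x":0,"y":0,"z":-1,"yaw":0},{"x":0,"y":0,"z":-1,"yaw":0},{"x":0,"y":0,"z":0,"yaw":0},{"x":0,"y":0,"z":0,"yaw":0},{"x":0,"y":0,"z":0,"yaw":0}]}}

```text
clock: 29.25
tool_pos: [0.4538, 0.256, 0.0815]
eef_rot: [0.329, 3.124, 0.0]
force: [1.0, 0.2, -2.1]
width: 0.0504
gripper_force: 12.3
```

>>> {"name": "jog_arm", "arguments": {"rows": [{"x":0,"y":0,"z":-1,"yaw":0},{"x":0,"y":0,"z":-0.5,"yaw":0},{"x":0,"y":0,"z":0,"yaw":0},{"x":0,"y":0,"z":0,"yaw":0},{"x":0,"y":0,"z":0,"yaw":0}]}}

```text
clock: 29.67
tool_pos: [0.4538, 0.256, 0.08]
eef_rot: [0.329, 3.124, 0.0]
force: [0.1, 0.5, -0.4]
width: 0.0504
gripper_force: 12.6
```

>>> {"name": "jog_arm", "arguments": {"rows": [{"x":0,"y":0,"z":-0.4,"yaw":0},{"x":0,"y":0,"z":0,"yaw":0},{"x":0,"y":0,"z":0,"yaw":0},{"x":0,"y":0,"z":0,"yaw":0},{"x":0,"y":0,"z":0,"yaw":0}]}}

```text
clock: 30.08
tool_pos: [0.4539, 0.2559, 0.0799]
eef_rot: [0.329, 3.124, 0.0]
force: [-1.2, -0.9, 5.8]
width: 0.0506
gripper_force: 14.1
```

>>> {"name": "jog_arm", "arguments": {"rows": [{"x":0,"y":0,"z":0,"yaw":0},{"x":0,"y":0,"z":0,"yaw":0},{"x":0,"y":0,"z":0,"yaw":0},{"x":0,"y":0,"z":0,"yaw":0},{"x":0,"y":0,"z":0,"yaw":0}], "jaw": 64}}

```text
clock: 30.5
tool_pos: [0.4537, 0.256, 0.0793]
eef_rot: [-0.329, -3.124, 0.0]
force: [0.5, -0.2, 0.2]
width: 0.0546
gripper_force: 0.0
```

>>> {"name": "jog_arm", "arguments": {"rows": [{"x":0,"y":0,"z":0,"yaw":0},{"x":0,"y":0,"z":0,"yaw":0},{"x":0,"y":0,"z":0,"yaw":0},{"x":0,"y":0,"z":0,"yaw":0},{"x":0,"y":0,"z":0,"yaw":0}], "jaw": 100}}

```text
clock: 30.92
tool_pos: [0.4538, 0.256, 0.0795]
eef_rot: [-0.329, -3.124, 0.0]
force: [0.3, 0.3, 0.5]
width: 0.0855
gripper_force: 0.0
```

>>> {"name": "jog_arm", "arguments": {"rows": [{"x":0,"y":0,"z":6,"yaw":0},{"x":0,"y":0,"z":20,"yaw":0},{"x":0,"y":0,"z":30,"yaw":0},{"x":0,"y":0,"z":30,"yaw":0},{"x":0,"y":0,"z":30,"yaw":0}]}}

```text
clock: 31.33
tool_pos: [0.4533, 0.2558, 0.197]
eef_rot: [-0.329, -3.124, 0.0]
force: [0.8, -0.4, -0.1]
width: 0.0854
gripper_force: 0.0
```

>>> {"name": "jog_arm", "arguments": {"rows": [{"x":0,"y":0,"z":4,"yaw":0},{"x":0,"y":0,"z":0,"yaw":0},{"x":0,"y":0,"z":0,"yaw":0},{"x":0,"y":0,"z":0,"yaw":0},{"x":0,"y":0,"z":0,"yaw":0}]}}

```text
clock: 31.75
tool_pos: [0.4526, 0.2556, 0.198]
eef_rot: [-0.329, -3.121, 0.002]
force: [-0.3, -0.8, -1.4]
width: 0.0856
gripper_force: 0.0
```

```bash
python3 - <<'E'
from rel import *
o=ctrl.get_obs();print(o['clock'],o['tool_pos'],o['force'],o['width'])
for c in('wrist','side','top'):
    im=ctrl.get_image(c);cv2.imwrite(f'pics/f_{c}.png',im['color'])
    for n in ['pliers','grip','tool_block','ring','carousel','ring_rest']: print(c,n,[(np.round(a['xyz'],4),round(a['conf'],2)) for a in ctrl.pinpoint(n,c)[:1]])
    if c!='top' :
        b=im['color'].astype(int); red=(b[:,:,2]>110)&(b[:,:,1]<60)&(b[:,:,0]<70)
        n,l,s,k=cv2.connectedComponentsWithStats(red.astype(np.uint8)); print([(list(map(int,s[j])),k[j].round(1)) for j in range(1,n) if s[j,4]>40])
for f in('w1','side0'):
    b=cv2.imread(f'pics/{f}.png').astype(int); red=(b[:,:,2]>110)&(b[:,:,1]<60)&(b[:,:,0]<70)
    n,l,s,k=cv2.connectedComponentsWithStats(red.astype(np.uint8)); print(f,[(list(map(int,s[j])),k[j].round(1)) for j in range(1,n) if s[j,4]>40])
E
```

```text
31.75 [0.4526 0.2556 0.198 ] [-0.2604 -0.7556 -1.3689] 0.08560120486078121
wrist pliers [(array([0.4572, 0.2578, 0.0049]), 0.88)]
wrist grip [(array([0.455 , 0.2529, 0.1008]), 0.65)]
wrist tool_block [(array([ 0.4516,  0.2571, -0.0022]), 0.65)]
wrist ring [(array([0.5174, 0.0276, 0.0481]), 0.87)]
wrist carousel [(array([0.5149, 0.0263, 0.0011]), 0.7)]
wrist ring_rest []
[([279, 177, 19, 34, 312], array([289.6, 189.1])), ([334, 177, 18, 35, 301], array([341.4, 189.8])), ([388, 276, 36, 50, 236], array([409.4, 303. ]))]
side pliers [(array([0.4496, 0.2526, 0.0029]), 0.66)]
side grip [(array([0.4535, 0.2558, 0.1005]), 0.94)]
side tool_block [(array([ 0.4521,  0.2536, -0.0007]), 0.77)]
side ring []
side carousel [(array([0.5205, 0.0254, 0.    ]), 0.7)]
side ring_rest [(array([0.4483, 0.2559, 0.0062]), 0.66)]
[([322, 284, 9, 14, 83], array([325.4, 291.1])), ([310, 298, 8, 12, 55], array([314., 304.])), ([227, 301, 24, 25, 227], array([235.5, 315.8]))]
top pliers [(array([ 0.6757, -0.3491, -0.0003]), 0.53)]
top grip [(array([0.4539, 0.2615, 0.0972]), 0.41)]
top tool_block [(array([ 0.4558,  0.256 , -0.0009]), 0.91)]
top ring [(array([0.5194, 0.026 , 0.0477]), 0.41)]
top carousel [(array([ 0.5165,  0.0279, -0.0025]), 0.92)]
top ring_rest [(array([ 0.4784, -0.2303,  0.0034]), 0.69)]
w1 [([275, 175, 18, 33, 296], array([285.1, 186.1])), ([328, 175, 19, 25, 247], array([336.3, 185.6])), ([389, 276, 26, 10, 98], array([402.6, 279.4])), ([380, 283, 43, 43, 188], array([406.7, 314. ]))]
side0 [([322, 286, 9, 12, 84], array([325.7, 291.4])), ([227, 301, 24, 25, 216], array([235.2, 315.7])), ([310, 300, 9, 11, 49], array([314.6, 304.8]))]
```

```bash
python3 -c "
from workcell import ctrl
print(ctrl.close_job())"
```

```text
the job is handed in; nothing more can be done
None
```

The spring ring is on the hub, closed in the groove as measured in the wrist picture, the pliers stand upright in their block again, and the job is handed in at about 32 s of the 72 s allowed.

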